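Free the shaker drive and fit its lever

ROBOT

A 6-joint arm with a two-finger parallel gripper is mounted at the origin on a cart in front of the work surface, level with it; the furniture and walls round the work are solid. World frame = base frame: x ahead of the robot, y to its left, z up, the work surface at z = 0. Lengths are in m, angles in rad, forces in N, time in s.
With the tool pointing down it reaches from about 0.35 to 0.775 m from the base axis. Payload 5.5 kg.
Tool frame: the origin (TCP) lies at the very end of the fingers, on their centre line; the grasp point (between the pads) lies 19 mm behind it; x points along the fingers, y is the direction in which the jaws open and shut, and the axes are right-handed (so a half turn about x gives the same grasp; the last joint's range is limited). The gripper opens to 85 mm and grips with 20 to 120 N. Pads are 22 mm wide; open, the fingers measure 114 mm over their backs; the gripper's body (76 mm by 85 mm) begins 54 mm behind the grasp point. The pads swing forward as they close: fully open they stand 13 mm farther back than shut.
Start: joints at [-1.435, 0.313, 0.046, 1.304, 0, 1.431], TCP at [0.157, -0.553, 0.231] pointing down, gripper open.
Joint ranges: [-2.76, 2.76], [-0.86, 1.69], [-1.03, 1.26], [-2.2, 2.34], [-1.47, 1.5], [-3.14, 3.14]. Speed limits (rad/s): [2.57, 2.57, 3.14, 3.14, 3.14, 3.14].

INTERFACE

Orientations are given as a unit quaternion [w, x, y, z].
In Python, from workcell import env gives the robot as it stands.
- The arm moves only by the tool servo_tool, never from a script. Its argument "increments" is a list of rows, each an object with "offset": the shift along the tool's x, y, z in cm, a list of three; "yaw": the turn about the tool's x in degrees. In form: [{"offset": [x, y, z], "yaw": yaw}, ...]. A call has exactly 8 rows; each row is the pose to reach, as a shift and turn from the pose commanded when the call began, along the tool's axes at that moment; what a row does not reach only later rows make up. A row lasts 1/10 s, in which the tool goes at most 50 mm and 8.59 degrees, less where a joint would pass 70% of its speed; a pose out of reach is approached as far as the arm can. A call with a gripper value outside its range is refused whole. "claw" is the opening, from 0 (shut) to 1 (fully open), set as the call begins (left out, the last holds). The fingers move at their own pace and stop on an object; "force" is the grip in N (left out, the last holds). Time passes only in rows, so rows that repeat a pose let the fingers close, or fill a call up. It gives the time, the measured TCP pose, the force and the opening at its end, in the units of the state.
- env.get_state(): the state, without advancing time (a new reading comes with each control period).
- env.read_camera(name): name is "scene" or "top" or "wrist"; returns (picture, depth): 420x560x3 uint8, red, green, blue; 420x560 float32, m along the optical axis (not along the pixel's ray), 0 where there is no reading.
- env.camera_model(name): a dict with "vertical_fov" (degrees; the focal length in pixels is half the picture's height over the tangent of half this angle, whatever the lens; pixels are square), "cx", "cy" (the principal point, pixels), "D" ([k1, k2, p1, p2, k3] as OpenCV has them; the pictures are not rectified), "world_from_camera" (4x4, takes a point from camera to world coordinates). Camera axes: x right, y up, looking along -z (the intrinsics and any distortion apply to the point x, -y, -z); pixel columns grow to the right and rows downward; lengths in m; the calibration is good to about 2 mm. A picture is of the moment at which its call begins: read the wrist's pose just before it. camera_model takes no time and is no camera call; for the wrist camera it gives the pose at the moment of the call.
- env.hand_in(): hands the job in, once; it reports no verdict.
The state is a dict: "clock": time; "joint_pos": joint angles; "qvel": joint speeds; "tau": joint torques, N m; "tcp_pos": TCP position; "orientation": TCP orientation; "wrist_force": force on the tool from outside, world axes, zero at the start; "ft_torque": the same for the moment, N m; "finger_gap": finger opening in m.
Only numpy, scipy, OpenCV 4.12 (cv2) and the standard library are available. Lean on these libraries where they do the work, as an engineer would, in place of code of your own. Each camera call takes 0.05 s, during which the arm holds its last target.

TASK

Make the bench shaker's drive unit ready: first free every transport key still standing in the guard plate (turn it until its foot lines up with the slot, then lift it out) and put the keys in the steel tray. Then push the drilled lever fully home on the splined shaft, and swing it clockwise, seen from above, until it rests against the stop pin. Leave the brown bottle standing.

Things in the scene. Friction and masses are not known exactly. Their poses are not given: they have to be found in the camera images.
- drive_unit: fixed grey housing, 100 x 340 x 60 mm (x, y, z), hollow under a 6 mm aluminium guard plate whose top is 60 mm above the origin (centre of its underside); z up. The splined shaft stands at y = -145 mm. A steel stop pin, 8 mm across and 32 mm high, stands on the plate at x = -35, y = -133 mm, 37 mm from the shaft axis
- tray: fixed open steel tray, 130 x 200 x 30 mm (x, y, z), walls and floor 3 mm; origin at the centre of its underside on the worktop, z up
- drive_shaft (a joint): angle of the splined shaft in rad, growing clockwise seen from above; stiff (about 0.12 N m of friction), stays where it is left. Starts between 0 and 0.5; the fitted lever's arm meets the stop pin pointing along the drive unit's -x (about 1.4, or up to 0.15 less for the play in the teeth)
- shaft_seat (a point): centre of the shaft's round shoulder (54 mm across, 12 mm above the guard plate) on which the lever's hub sits; z up, turns with the shaft, x along its master spline. Above it: six teeth 5 mm wide, 20 mm high, reaching 16 mm from the axis, two of them joined into the wide master spline round +x; then a tapered nose, 20 mm across at its foot, up to 30 mm
- slot_1 (a point): centre of slot 1 at the top face of the guard plate: 52 mm long along the drive unit's x, 17 mm wide along its y; axes as the drive unit's
- slot_2 (a point): centre of slot 2 at the top face of the guard plate: 52 mm long along the drive unit's x, 17 mm wide along its y; axes as the drive unit's
- slot_3 (a point): centre of slot 3 at the top face of the guard plate: 52 mm long along the drive unit's x, 17 mm wide along its y; axes as the drive unit's
- slot_4 (a point): centre of slot 4 at the top face of the guard plate: 52 mm long along the drive unit's x, 17 mm wide along its y; axes as the drive unit's
- key_1_mid (a point): middle (33 mm up) of a 66 mm tall flat key, 70 g, that starts in slot 1, z up. From its underside: foot 44 (x) x 12 (y) mm, 0-10 mm up; stem 11 mm across; collar 30 mm across, 24-28 mm up, resting on the guard plate; grey handle 40 (x) x 10 (y) mm, 28-66 mm up. The foot lies under the plate across the slot; it passes out only with its x along the slot within 5 degrees
- key_2_mid (a point): middle of another key, the same as key_1, that starts in slot 2; like any of the keys it may be absent
- key_3_mid (a point): middle of another key, the same as key_1, that starts in slot 3; like any of the keys it may be absent
- key_4_mid (a point): middle of another key, the same as key_1, that starts in slot 4; like any of the keys it may be absent
- lever_hub (a point): centre of the hub hole, at half thickness, of a loose flat lever, 20 mm thick, 160 g, same from both faces, lying on the worktop. Heavy steel hub 60 mm across; light black arm 16 mm wide along +x to a 28 mm round end 125 mm away. The through hole is toothed to the shaft with 1.5 mm (5 degrees) of play, its wide gap at +x: it fits only with x along shaft_seat's x. Home: 10 mm above shaft_seat
- lever_arm (a point): point in the lever's arm, 60 mm from the hub hole along +x, at half its thickness: a place to grip it across its 16 mm width; axes as lever_hub
- bottle_mid (a point): middle of a brown reagent bottle, 47 mm across and 98 mm tall, standing by; must not be knocked over
Not all that is in view belongs to the job. What is shaped like the part that bears key_2_mid but red is not meant. Leave any yellow look-alike of the part that bears key_4_mid alone.

How it is judged:
On the way, in this order (a step that is already met when the one before it is completed fails the run):
1. all the transport keys are out and in the tray (x of key_1_mid in the frame of tray between -0.065 and 0.065 m and y of key_1_mid in the frame of tray between -0.1 and 0.1 m and z of key_1_mid in the frame of tray between 0 and 0.075 m and x of key_2_mid in the frame of tray between -0.065 and 0.065 m and y of key_2_mid in the frame of tray between -0.1 and 0.1 m and z of key_2_mid in the frame of tray between 0 and 0.075 m and x of key_3_mid in the frame of tray between -0.065 and 0.065 m and y of key_3_mid in the frame of tray between -0.1 and 0.1 m and z of key_3_mid in the frame of tray between 0 and 0.075 m and x of key_4_mid in the frame of tray between -0.065 and 0.065 m and y of key_4_mid in the frame of tray between -0.1 and 0.1 m and z of key_4_mid in the frame of tray between 0 and 0.075 m), for 0.2 s.
2. the lever is fully home on the splined shaft (horizontal distance between lever_hub and shaft_seat below 0.004 m and z of lever_hub in the frame of shaft_seat below 0.013 m and angle between the x axis of lever_hub and the x axis of shaft_seat, either way round below 0.2 rad and angle between the z axis of lever_hub and the z axis of shaft_seat, either way round below 0.1 rad), for 0.2 s.
3. the lever is swung clockwise against the stop pin (all of step 2 and y of lever_arm in the frame of drive_unit above -0.156 m and x of lever_arm in the frame of drive_unit below -0.03 m), for 0.2 s.
At the end, for the whole second after the job is handed in: All keys lie at rest in the tray (middles within its outline, under 75 mm up); the lever is home on the shaft (within 3 mm of the shoulder, 4 mm of the axis, flat to 0.1 rad) and swung against the stop pin (arm within about 10 degrees of the drive unit's -x); all released and at rest (all of step 1 and all of step 3 and linear speed of each of key_1, key_2, key_3, key_4 below 0.03 m/s and linear speed of lever below 0.02 m/s); the robot touches nothing.
It fails at once if the brown bottle is knocked over (angle between bottle_mid's own z axis and vertical above 0.6 rad).
Of key_1, key_2, key_3, key_4 only 3 to 4 are there at a start; the rules pass over those that are not, and their reading is None.
At some moment in a run one of lever may be knocked a few centimetres aside while the robot is not near it.
Once in a run the grip may slacken for a moment while it holds something.
It also fails if it takes over 208 s, if anything falls off the work surface, if the arm or the gripper's body presses on something with over 40 N, if the wrist force passes 120 N, or if a joint passes its speed limit or range.

## Working session

There is one attempt and no reset: what is moved stays moved. The work goes in short steps, Python scripts to look and compute and a tool call to move; the robot and the scene stay as the last step left them, time stands still between calls to the robot, and variables do not carry over. Pictures are saved under pics/ and viewed, and the job is handed in when it is done.

Besides the shell and the picture viewer there is one more tool, called after "Request:" as name([rows], argument=value, ...), one row to a line, values as JSON. servo_tool: Moves the arm, as the interface text tells. Its arguments: {"type":"object","properties":{"increments":{"type":"array","items":{"type":"object","properties":{"offset":{"type":"array","items":{"type":"number"}},"yaw":{"type":"number"}}}},"claw":{"type":"number"},"force":{"type":"number"}},"required":["increments"]}

```bash
ls; mkdir -p pics
cat > h.py <<'E'
import numpy as np, cv2
from workcell import env
def snap(name,fn=None):
    m=env.camera_model(name); p,d=env.read_camera(name)
    if fn: cv2.imwrite('pics/'+fn,cv2.cvtColor(p,cv2.COLOR_RGB2BGR))
    np.savez('last_%s.npz'%name,p=p,d=d,**{k:np.array(v) for k,v in m.items()})
    return p,d,m
def load(name):
    z=np.load('last_%s.npz'%name); return z['p'],z['d'],z
def K(m,h=420):
    f=h/2/np.tan(np.radians(float(m['vertical_fov']))/2)
    return np.array([[f,0,float(m['cx'])],[0,f,float(m['cy'])],[0,0,1]])
def rays(m,uv):
    uv=np.asarray(uv,float).reshape(-1,1,2)
    n=cv2.undistortPoints(uv,K(m),np.array(m['D'],float)).reshape(-1,2)
    return np.c_[n[:,0],-n[:,1],-np.ones(len(n))]
def at_depth(m,uv,d):
    r=rays(m,uv)*np.asarray(d).reshape(-1,1); T=np.array(m['world_from_camera'])
    return r@T[:3,:3].T+T[:3,3]
def at_z(m,uv,z):
    T=np.array(m['world_from_camera']); r=rays(m,uv)@T[:3,:3].T
    return T[:3,3]+r*((z-T[2,3])/r[:,2])[:,None]
def cloud(d,m):
    h,w=d.shape; vv,uu=np.mgrid[0:h,0:w]
    P=at_depth(m,np.c_[uu.ravel(),vv.ravel()],d.ravel()).reshape(h,w,3)
    P[d==0]=np.nan
    return P
def proj(m,P):
    T=np.linalg.inv(np.array(m['world_from_camera'])); P=np.atleast_2d(P)
    c=P@T[:3,:3].T+T[:3,3]; c=c*[1,-1,-1]
    return cv2.projectPoints(c.reshape(-1,1,3),np.zeros(3),np.zeros(3),K(m),np.array(m['D'],float))[0].reshape(-1,2)
E
python3 - <<'E'
from h import *
for n in('scene','top','wrist'):
    p,d,m=snap(n,n+'0.png'); print(n,m['vertical_fov'],m['cx'],m['cy'],m['D'],np.round(m['world_from_camera'],3).tolist())
print(env.get_state())
E
```

```text
pics
scene 55.78146061441 279.4866487359965 213.05389899661688 [-0.02566044  0.          0.          0.          0.        ] [[-0.762, 0.392, -0.515, 0.073], [-0.647, -0.438, 0.624, 0.771], [0.019, 0.809, 0.588, 0.592], [0.0, 0.0, 0.0, 1.0]]
top 44.92294651709007 280.93876811147703 210.76312511615808 [0.02680312 0.         0.         0.         0.        ] [[-0.026, 0.99, -0.14, 0.366], [-1.0, -0.026, -0.002, 0.205], [-0.006, 0.139, 0.99, 1.184], [0.0, 0.0, 0.0, 1.0]]
wrist 61.7205572821555 283.31110642119455 212.5844241299666 [-0.07539182  0.          0.          0.          0.        ] [[0.272, 0.92, 0.281, 0.227], [-0.962, 0.26, 0.078, -0.533], [-0.002, -0.292, 0.956, 0.375], [0.0, 0.0, 0.0, 1.0]]
{'clock': 0.15, 'joint_pos': array([-1.43459400e+00,  3.13820931e-01,  4.52344709e-02,  1.30359762e+00,
        4.60005999e-07,  1.43118565e+00]), 'qvel': array([-3.93599575e-04, -2.41016591e-03,  2.21109582e-03,  5.97956919e-04,
        9.46613415e-04,  5.74162173e-05]), 'tau': array([ 2.05029210e-03, -4.81065381e+01,  2.98815107e+01,  1.39081688e-02,
       -1.00035184e-04,  1.22667325e-05]), 'tcp_pos': array([ 0.15652165, -0.55288735,  0.23061544]), 'orientation': array([ 0.09671516,  0.70039431,  0.09769645, -0.70039231]), 'wrist_force': array([ 0.22752207,  0.89530388, -0.1174884 ]), 'ft_torque': array([ 0.01477855,  0.0078605 , -0.00853249]), 'finger_gap': 0.08548028733563658}
```

View pics/scene0.png

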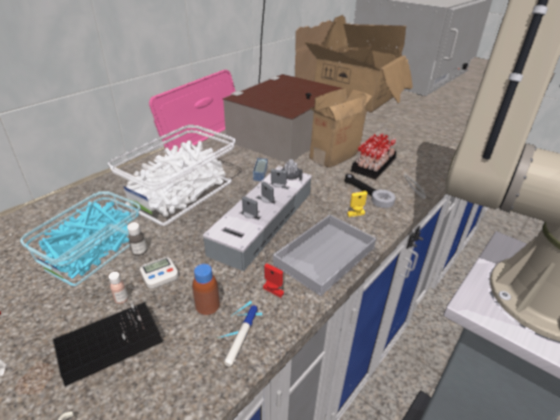

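View pics/top0.png

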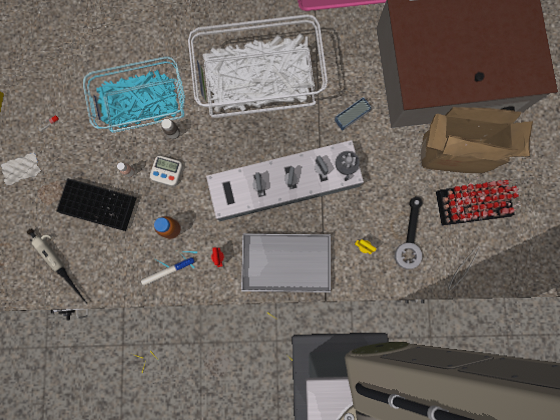

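```bash
python3 - <<'E'
from h import *
p,d,m=load('top')
im=cv2.cvtColor(p,cv2.COLOR_RGB2BGR)
cv2.imwrite('pics/topz1.png',cv2.resize(im[140:340,100:300],None,fx=3,fy=3,interpolation=cv2.INTER_CUBIC))
cv2.imwrite('pics/topz2.png',cv2.resize(im[140:340,280:480],None,fx=3,fy=3,interpolation=cv2.INTER_CUBIC))
E
python3 - <<'E'
from h import *
p,d,m=load('top')
im=cv2.cvtColor(p,cv2.COLOR_RGB2BGR)
cv2.imwrite('pics/topz3.png',cv2.resize(im[130:230,195:375],None,fx=4.4,fy=4.4,interpolation=cv2.INTER_CUBIC))
cv2.imwrite('pics/topz4.png',cv2.resize(im[180:280,345:445],None,fx=5,fy=5,interpolation=cv2.INTER_CUBIC))
C=cloud(d,m)
for n,(u,v) in dict(bottle=(165,227),trayc=(286,262),plate=(245,180),hub=(408,247),arm=(416,203),shaft=(346,161),red=(218,257),yel=(366,246)).items(): print(n,C[v,u].round(3))
# plate points
hm=(np.abs(C[...,2]-.06)<.004)
hm[:, :200]=0; hm[:,375:]=0; hm[:135]=0; hm[230:]=0
r=cv2.minAreaRect(C[hm][:,:2].astype(np.float32)); print(r,hm.sum())
E
```

```text
bottle [0.49  0.456 0.102]
trayc [0.413 0.198 0.001]
plate [0.596 0.286 0.063]
hub [ 0.439 -0.08   0.025]
arm [ 0.54  -0.106  0.019]
shaft [0.624 0.062 0.101]
red [0.426 0.35  0.047]
yel [0.441 0.022 0.064]
((0.5985322594642639, 0.1974298059940338), (0.10168185085058212, 0.3425695300102234), 12.599605560302734) 5048
```

View pics/topz3.png

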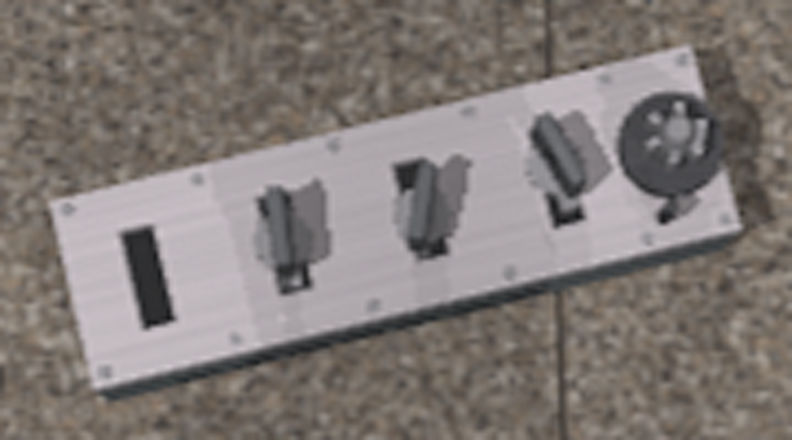

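View pics/topz4.png

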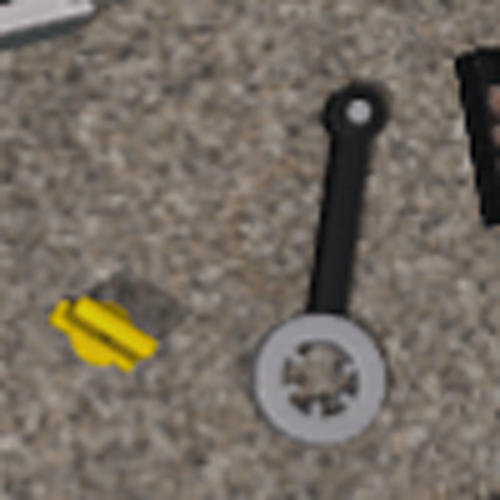

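```bash
cat >> h.py <<'E'
from scipy.spatial.transform import Rotation as R
def pose():
    s=env.get_state(); q=s['orientation']
    return s['tcp_pos'],R.from_quat([q[1],q[2],q[3],q[0]]).as_matrix(),s
def jaw(Rm): return np.degrees(np.arctan2(Rm[1,1],Rm[0,1]))
def plan(P,ang=None):
    """P target TCP world, ang jaw-axis direction deg (mod 180). prints offset cm and yaw"""
    t,Rm,s=pose()
    o=Rm.T@(np.array(P)-t)*100
    y=0
    if ang is not None:
        dz=(ang-jaw(Rm)+90)%180-90   # world z turn
        y=-dz if Rm[2,0]<0 else dz
    print('offset',o.round(2),'yaw',round(y,1),'| j6',round(s['joint_pos'][5],2),'jaw',round(jaw(Rm),1),'tcp',t.round(4),'toolx',Rm[:,0].round(3))
def hplane(C,mask,lo,hi):
    return mask&(C[...,2]>lo)&(C[...,2]<hi)
E
python3 - <<'E'
from h import *
p,d,m=load('top'); C=cloud(d,m)
mask=np.zeros(d.shape,bool); mask[140:225,230:340]=1
M=hplane(C,mask,.092,.112).astype(np.uint8)
n,l,st,c=cv2.connectedComponentsWithStats(M)
print(np.array([[u,v] for u,v in [(0,0)]]))
for i in range(1,n):
    if st[i,4]<15: continue
    Q=C[l==i]; r=cv2.minAreaRect(Q[:,:2].astype(np.float32))
    xy=Q[:,:2]-Q[:,:2].mean(0); w,v=np.linalg.eigh(xy.T@xy)
    print(i,st[i],'c',Q.mean(0).round(4),'rect',np.round(r[1],4),np.round(r[0],4),'axisdeg',np.degrees(np.arctan2(v[1,1],v[0,1]))%180)
# drive frame
c=np.array([.5985,.1974]);a=np.radians(12.6);X=np.array([np.cos(a),np.sin(a)]);Y=np.array([-np.sin(a),np.cos(a)])
for i in range(1,n):
    if st[i,4]<15: continue
    q=C[l==i].mean(0)[:2]-c; print(i,q@X,q@Y)
# dark slot in image, plate zone
t,Rm,s=pose(); print(t,Rm.round(3),jaw(Rm))
E
```

```text
[[0 0]]
1 [316 155  12  18  94] c [0.6205 0.1156 0.1011] rect [0.0402 0.0111] [0.6215 0.115 ] axisdeg 26.992439503237364
2 [287 167   7  18  85] c [0.5956 0.1849 0.1016] rect [0.0101 0.0384] [0.5962 0.1848] axisdeg 168.88812003525337
3 [255 172   6  19  86] c [0.5852 0.2556 0.1015] rect [0.0393 0.0098] [0.586  0.2557] axisdeg 5.421786759588542
1 0.003626504254465204 -0.08460222144021325
2 -0.005571282818915529 -0.011614157487334438
3 -0.00027278799272245304 0.059677752014785194
[ 0.15652165 -0.55288735  0.23061544] [[-0.     0.272 -0.962]
 [ 0.001 -0.962 -0.272]
 [-1.    -0.001 -0.   ]] -74.19707113470278
```

Run:
```python
from h import *
plan([.36,-.19,.26],-77.4)
plan([.57,.18,.26],-77.4)
```

```text
offset [ -2.89 -29.38 -29.46] yaw 3.2 | j6 1.43 jaw -74.2 tcp [ 0.1565 -0.5529  0.2306] toolx [-0.     0.001 -1.   ]
offset [ -2.85 -59.26 -59.74] yaw 3.2 | j6 1.43 jaw -74.2 tcp [ 0.1565 -0.5529  0.2306] toolx [-0.     0.001 -1.   ]
```

Request:
servo_tool([
  {"offset": [-1,-3,-3],"yaw": 0},
  {"offset": [-2,-6,-6],"yaw": 0},
  {"offset": [-3,-9,-9],"yaw": 0},
  {"offset": [-3,-12,-12],"yaw": 0},
  {"offset": [-3,-15,-15],"yaw": 0},
  {"offset": [-3,-18,-18],"yaw": 0},
  {"offset": [-3,-21,-21],"yaw": 0},
  {"offset": [-3,-24,-24],"yaw": 0},
], claw=0.5, force=40)

```text
clock: 0.95
tcp_pos: [0.3225, -0.2554, 0.2612]
orientation: [0.097, 0.7, 0.097, -0.7]
wrist_force: [0.5, -0.6, 0.4]
finger_gap: 0.043
```

Run:
```python
from h import *
plan([.57,.18,.26],-77.4)
```

```text
offset [  0.12 -35.17 -35.65] yaw 3.2 | j6 2.0 jaw -74.2 tcp [ 0.3225 -0.2554  0.2612] toolx [ 0. -0. -1.]
```

Request:
servo_tool([
  {"offset": [0,-3,-3],"yaw": -8},
  {"offset": [0,-6,-6],"yaw": -16},
  {"offset": [0,-9,-9],"yaw": -24},
  {"offset": [0,-12,-12],"yaw": -32},
  {"offset": [0,-15,-15],"yaw": -40},
  {"offset": [0,-18,-18],"yaw": -48},
  {"offset": [0,-21,-21],"yaw": -56},
  {"offset": [0,-24,-24],"yaw": -64},
])

```text
clock: 1.75
tcp_pos: [0.4882, 0.0411, 0.2611]
orientation: [-0.455, -0.541, -0.455, 0.541]
wrist_force: [0.7, -0.1, -0.0]
finger_gap: 0.0425
```

Request:
servo_tool([
  {"offset": [0,0,0],"yaw": -8},
  {"offset": [0,0,0],"yaw": -16},
  {"offset": [0,0,0],"yaw": -24},
  {"offset": [0,0,0],"yaw": -32},
  {"offset": [0,0,0],"yaw": -40},
  {"offset": [0,0,0],"yaw": -48},
  {"offset": [0,0,0],"yaw": -56},
  {"offset": [0,0,0],"yaw": -64},
])

```text
clock: 2.55
tcp_pos: [0.4875, 0.0393, 0.261]
orientation: [0.673, 0.218, 0.673, -0.218]
wrist_force: [0.6, 0.9, -0.1]
finger_gap: 0.043
```

Run:
```python
from h import *
plan([.57,.18,.26],-77.4)
```

```text
offset [ 0.09 16.24 -1.56] yaw -48.5 | j6 0.54 jaw 54.1 tcp [0.4875 0.0393 0.261 ] toolx [-0.001 -0.    -1.   ]
```

Request:
servo_tool([
  {"offset": [0,4,0],"yaw": -8},
  {"offset": [0,8,-1],"yaw": -16},
  {"offset": [0,12,-1],"yaw": -24},
  {"offset": [0,16.2,-1.6],"yaw": -32},
  {"offset": [0,16.2,-1.6],"yaw": -40},
  {"offset": [0,16.2,-1.6],"yaw": -48.5},
  {"offset": [0,16.2,-1.6],"yaw": -48.5},
  {"offset": [0,16.2,-1.6],"yaw": -48.5},
])

```text
clock: 3.35
tcp_pos: [0.5703, 0.1794, 0.261]
orientation: [0.703, -0.075, 0.703, 0.074]
wrist_force: [0.8, -0.2, 1.0]
finger_gap: 0.0428
```

Run:
```python
from h import *
p,d,m=snap('wrist','w1.png')
plan([.57,.18,.26],-77.4)
print(np.round(m['world_from_camera'],3)[:3,3])
```

```text
offset [ 0.12  0.08 -0.02] yaw -0.5 | j6 -0.04 jaw 102.1 tcp [0.5703 0.1792 0.2612] toolx [-0. -0. -1.]
[0.497 0.163 0.405]
```

View pics/w1.png

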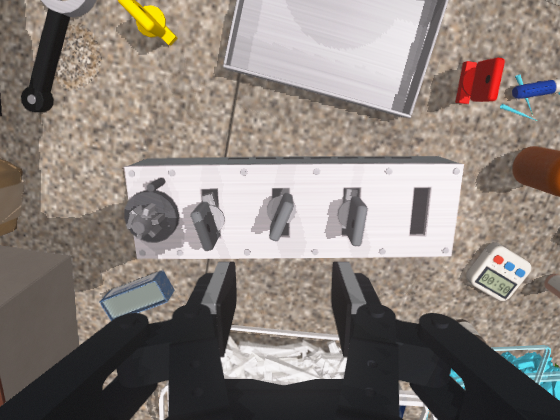

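Run:
```python
from h import *
p,d,m=load('wrist'); C=cloud(d,m)
mask=np.zeros(d.shape,bool); mask[155:262,120:470]=1
hm=hplane(C,mask,.055,.066)
# trim: 
P=C[hm]; print('plate z',np.median(P[:,2]))
r=cv2.minAreaRect(P[:,:2].astype(np.float32)); print('plate',r)
# corners by image intersection w/ z=.06: top corners & bottom corners
M=hplane(C,mask,.094,.115).astype(np.uint8)
n,l,st,c=cv2.connectedComponentsWithStats(M)
for i in range(1,n):
    if st[i,4]<15: continue
    Q=C[l==i]; r=cv2.minAreaRect(Q[:,:2].astype(np.float32))
    xy=Q[:,:2]-Q[:,:2].mean(0); w,v=np.linalg.eigh(xy.T@xy)
    print(i,st[i],'c',Q.mean(0).round(4),np.median(Q[:,2]).round(4),'rect',np.round(r[1],4),np.round(r[0],4),r[2],'axisdeg',np.degrees(np.arctan2(v[1,1],v[0,1]))%180)
im=cv2.cvtColor(p,cv2.COLOR_RGB2BGR)
cv2.imwrite('pics/w1a.png',cv2.resize(im[150:270,115:300],None,fx=4.2,fy=4.2,interpolation=cv2.INTER_CUBIC))
cv2.imwrite('pics/w1b.png',cv2.resize(im[150:270,290:475],None,fx=4.2,fy=4.2,interpolation=cv2.INTER_CUBIC))
```

```text
plate z 0.061509551808193286
plate ((0.5970821380615234, 0.19631290435791016), (0.1016317754983902, 0.34149229526519775), 12.572843551635742)
5 [269 199  25  42 490] c [0.594  0.1821 0.1024] 0.103 rect [0.0103 0.0395] [0.5956 0.1823] 79.53952026367188 axisdeg 169.41454457958974
6 [350 203  17  43 477] c [0.5835 0.252  0.102 ] 0.1028 rect [0.0397 0.0094] [0.5844 0.253 ] 6.583218097686768 axisdeg 6.136578437470064
8 [191 209  24  42 532] c [0.6186 0.1133 0.1018] 0.1028 rect [0.0397 0.0107] [0.62   0.1127] 28.224308013916016 axisdeg 28.619225550609514
11 [129 213  24  22 339] c [0.6263 0.0562 0.1001] 0.1007 rect [0.0203 0.0204] [0.6283 0.0544] 21.953903198242188 axisdeg 53.896711815259806
```

View pics/w1a.png

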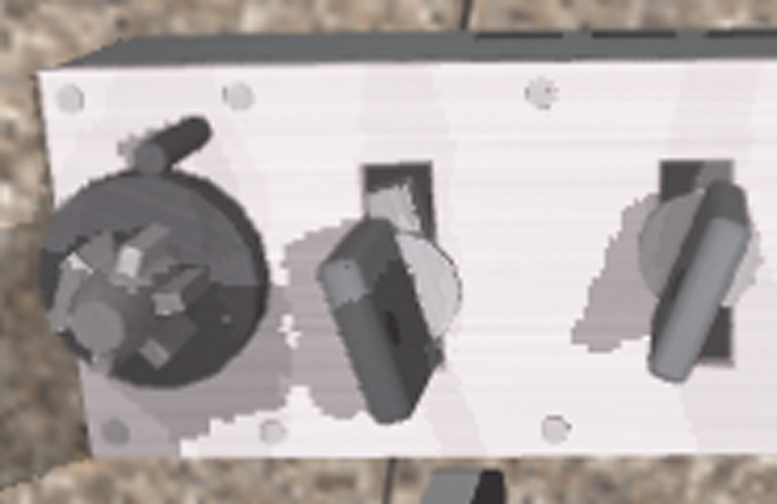

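View pics/w1b.png

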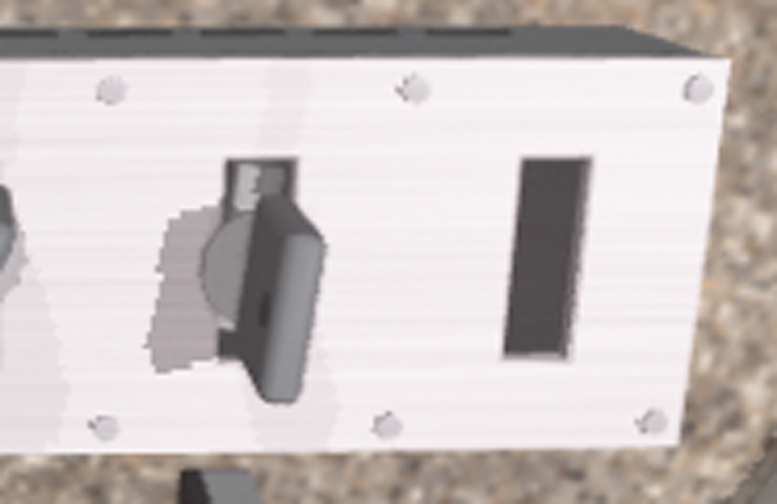

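Run:
```python
from h import *
p,d,m=load('wrist')
a=np.radians(12.6);X=np.array([np.cos(a),np.sin(a)]);Y=np.array([-np.sin(a),np.cos(a)]);c=np.array([.5971,.1963])
def f(l,ox):
    uv=np.array(l)/4.2+[ox-.4,150-.4]; W=at_z(m,uv,.0612)[:,:2]; D=np.c_[(W-c)@X,(W-c)@Y]; print(W.round(4).tolist(),D.round(4).tolist())
f([(522,158),(592,158),(568,358),(502,356)],290)
f([(362,166),(434,163)],115); f([(660,162),(735,160),(733,365)],115); f([(227,158),(298,157)],290)
f([(40,72),(92,457)],115); f([(730,60),(680,444)],290)
for k in [(.595,.1823),(.584,.2525),(.6193,.113)]:
    q=np.array(k)-c; print(q@X,q@Y)
```

```text
[[0.5453, 0.309], [0.5416, 0.3259], [0.5919, 0.3368], [0.5949, 0.32]] [[-0.026, 0.1213], [-0.0259, 0.1386], [0.0256, 0.1382], [0.0249, 0.1212]]
[[0.5924, 0.0989], [0.5881, 0.1158]] [[-0.0258, -0.094], [-0.0264, -0.0766]]
[[0.5766, 0.1687], [0.5724, 0.1861], [0.6234, 0.1968]] [[-0.0261, -0.0225], [-0.0264, -0.0046], [0.0258, -0.0053]]
[[0.5605, 0.239], [0.5566, 0.2556]] [[-0.0264, 0.0497], [-0.0265, 0.0667]]
[[0.5856, 0.0196], [0.6831, 0.0409]] [[-0.0498, -0.1699], [0.05, -0.1704]]
[[0.5115, 0.3513], [0.6084, 0.3738]] [[-0.0497, 0.17], [0.0497, 0.1707]]
-0.005103430579622959 -0.013204733860209738
-0.0005248594149119022 0.05770419848325231
0.0034940201067081983 -0.08613664622850091
```

Run:
```python
from h import *
p,d,m=load('top'); C=cloud(d,m)
mask=np.zeros(d.shape,bool); mask[225:300,230:340]=1
M=hplane(C,mask,.022,.036); print(cv2.minAreaRect(C[M][:,:2].astype(np.float32)),M.sum())
plan([.585,.2535,.12],96.3)
```

```text
((0.4118137061595917, 0.20061318576335907), (0.1995014250278473, 0.13000331819057465), 87.65399932861328) 458
offset [14.11  6.95  3.  ] yaw 5.8 | j6 -0.04 jaw 102.1 tcp [0.5703 0.1792 0.2612] toolx [-0. -0. -1.]
```

Request:
servo_tool([
  {"offset": [2,3.5,1.5],"yaw": 5.8},
  {"offset": [5,6.9,3],"yaw": 5.8},
  {"offset": [9,6.9,3],"yaw": 5.8},
  {"offset": [12,6.9,3],"yaw": 5.8},
  {"offset": [14,6.9,3],"yaw": 5.8},
  {"offset": [14,6.9,3],"yaw": 5.8},
  {"offset": [14,6.9,3],"yaw": 5.8},
  {"offset": [14,6.9,3],"yaw": 5.8},
])

```text
clock: 4.2
tcp_pos: [0.5863, 0.2533, 0.1232]
orientation: [0.707, -0.039, 0.705, 0.04]
wrist_force: [0.0, -0.8, -0.2]
finger_gap: 0.0427
```

Run:
```python
from h import *
p,d,m=snap('wrist','w2.png')
plan([.585,.2535,.072],96.3)
C=cloud(d,m)
M=(C[...,2]>.094)&(C[...,2]<.112)&(np.hypot(C[...,0]-.585,C[...,1]-.254)<.03)
Q=C[M];r=cv2.minAreaRect(Q[:,:2].astype(np.float32)); print(r,np.median(Q[:,2]))
```

```text
offset [ 5.14  0.03 -0.16] yaw 0.1 | j6 0.17 jaw 96.4 tcp [0.5864 0.2534 0.1234] toolx [ 0.003  0.001 -1.   ]
((0.5845041871070862, 0.2533871531486511), (0.039981815963983536, 0.009980457834899426), 6.704111099243164) 0.10300174222756137
```

View pics/w2.png

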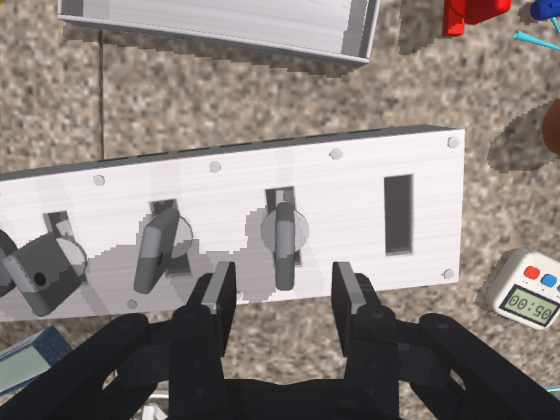

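Request:
servo_tool([
  {"offset": [1.3,0,-0.1],"yaw": 0},
  {"offset": [2.6,0,-0.1],"yaw": 0},
  {"offset": [3.9,0,-0.1],"yaw": 0},
  {"offset": [4.8,0,-0.1],"yaw": 0},
  {"offset": [5.1,0,-0.1],"yaw": 0},
  {"offset": [5.1,0,-0.1],"yaw": 0},
  {"offset": [5.1,0,-0.1],"yaw": 0},
  {"offset": [5.1,0,-0.1],"yaw": 0},
])

```text
clock: 5.05
tcp_pos: [0.5846, 0.2533, 0.0709]
orientation: [0.706, -0.04, 0.706, 0.04]
wrist_force: [0.7, -0.4, 0.8]
finger_gap: 0.0427
```

Request:
servo_tool([
  {"offset": [0,0,0],"yaw": 0},
  {"offset": [0,0,0],"yaw": 0},
  {"offset": [0,0,0],"yaw": 0},
  {"offset": [0,0,0],"yaw": 0},
  {"offset": [0,0,0],"yaw": 0},
  {"offset": [0,0,0],"yaw": 0},
  {"offset": [0,0,0],"yaw": 0},
  {"offset": [0,0,0],"yaw": 0},
], claw=0, force=50)

```text
clock: 5.85
tcp_pos: [0.5844, 0.2532, 0.0707]
orientation: [0.706, -0.04, 0.706, 0.04]
wrist_force: [-0.1, -0.4, 5.9]
finger_gap: 0.0091
```

Run:
```python
from h import *
p,d,m=snap('wrist','w3.png')
plan([.585,.2535,.072],102.6)
C=cloud(d,m)
M=(C[...,2]>.094)&(C[...,2]<.112)&(np.hypot(C[...,0]-.585,C[...,1]-.254)<.03)
Q=C[M];r=cv2.minAreaRect(Q[:,:2].astype(np.float32)); print(r,np.median(Q[:,2]))
```

```text
offset [-0.12  0.02  0.06] yaw -6.1 | j6 0.17 jaw 96.5 tcp [0.5844 0.2532 0.0708] toolx [ 0.001  0.    -1.   ]
((0.5824708342552185, 0.24937915802001953), (0.034687839448451996, 0.0373685248196125), 65.25601959228516) 0.10311659015777115
```

View pics/w3.png

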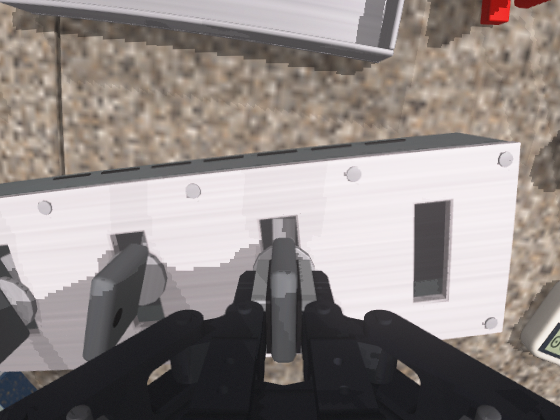

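Request:
servo_tool([
  {"offset": [-0.1,0,0],"yaw": -3},
  {"offset": [-0.1,0,0],"yaw": -6.1},
  {"offset": [-0.1,0,0],"yaw": -6.1},
  {"offset": [-0.3,0,0],"yaw": -6.1},
  {"offset": [-0.6,0,0],"yaw": -6.1},
  {"offset": [-0.9,0,0],"yaw": -6.1},
  {"offset": [-1.2,0,0],"yaw": -6.1},
  {"offset": [-1.2,0,0],"yaw": -6.1},
])

```text
clock: 6.7
tcp_pos: [0.5845, 0.2532, 0.0829]
orientation: [0.703, -0.078, 0.702, 0.078]
wrist_force: [-0.4, 1.0, -0.1]
finger_gap: 0.009
```

Request:
servo_tool([
  {"offset": [-0.4,0,0],"yaw": 0},
  {"offset": [-0.8,0,0],"yaw": 0},
  {"offset": [-1.2,0,0],"yaw": 0},
  {"offset": [-1.8,0,0],"yaw": 0},
  {"offset": [-3,0,0],"yaw": 0},
  {"offset": [-5,0,0],"yaw": 0},
  {"offset": [-7,0,0],"yaw": 0},
  {"offset": [-7,0,0],"yaw": 0},
])

```text
clock: 7.5
tcp_pos: [0.5863, 0.2538, 0.1564]
orientation: [0.705, -0.077, 0.701, 0.078]
wrist_force: [0.9, 0.1, -0.8]
finger_gap: 0.0093
```

Run:
```python
from h import *
p,d,m=snap('wrist','w4.png')
plan([.412,.255,.155],102.6)
```

```text
offset [ -0.12   3.93 -16.89] yaw 0.0 | j6 0.06 jaw 102.6 tcp [0.5854 0.2535 0.1545] toolx [ 0.004  0.001 -1.   ]
```

View pics/w4.png

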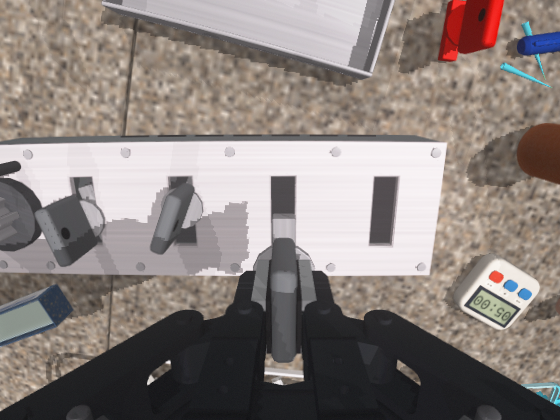

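Request:
servo_tool([
  {"offset": [0,1,-4],"yaw": 0},
  {"offset": [0,2,-8],"yaw": 0},
  {"offset": [0,3,-12],"yaw": 0},
  {"offset": [0,3.7,-16],"yaw": 0},
  {"offset": [0,3.7,-16.9],"yaw": 0},
  {"offset": [3,3.7,-16.9],"yaw": 0},
  {"offset": [6,3.7,-16.9],"yaw": 0},
  {"offset": [8,3.7,-16.9],"yaw": 0},
])

```text
clock: 8.35
tcp_pos: [0.4104, 0.2519, 0.0702]
orientation: [0.702, -0.078, 0.703, 0.077]
wrist_force: [-0.4, -0.4, -0.8]
finger_gap: 0.0095
```

Run:
```python
from h import *
p,d,m=snap('wrist','w5.png')
plan([.412,.255,.041],102.6)
```

```text
offset [2.65 0.31 0.42] yaw -0.0 | j6 0.16 jaw 102.6 tcp [0.4087 0.2511 0.0675] toolx [-0.005 -0.002 -1.   ]
```

View pics/w5.png

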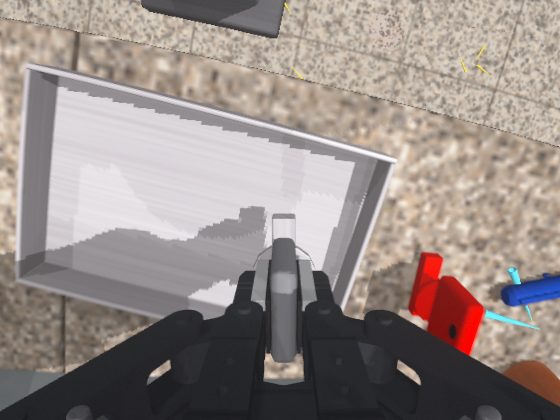

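Request:
servo_tool([
  {"offset": [0.8,0,0],"yaw": 0},
  {"offset": [1.6,0,0],"yaw": 0},
  {"offset": [2.4,0,0],"yaw": 0},
  {"offset": [2.8,0,0],"yaw": 0},
  {"offset": [3.0,0,0],"yaw": 0},
  {"offset": [3.0,0,0],"yaw": 0},
  {"offset": [3.0,0,0],"yaw": 0},
  {"offset": [3.0,0,0],"yaw": 0},
])

```text
clock: 9.2
tcp_pos: [0.4114, 0.2525, 0.0426]
orientation: [0.703, -0.078, 0.703, 0.078]
wrist_force: [-0.1, 0.7, -1.1]
finger_gap: 0.0094
```

Request:
servo_tool([
  {"offset": [0.1,0,0],"yaw": 0},
  {"offset": [0.1,0,0],"yaw": 0},
  {"offset": [0.1,0,0],"yaw": 0},
  {"offset": [0.1,0,0],"yaw": 0},
  {"offset": [0.1,0,0],"yaw": 0},
  {"offset": [-1,0,0],"yaw": 0},
  {"offset": [-4,0,0],"yaw": 0},
  {"offset": [-8,0,0],"yaw": 0},
], claw=0.25)

```text
clock: 10.0
tcp_pos: [0.4096, 0.2517, 0.1223]
orientation: [0.702, -0.078, 0.704, 0.077]
wrist_force: [1.1, 0.7, 0.1]
finger_gap: 0.021
```

Run:
```python
from h import *
p,d,m=snap('wrist','w6.png')
plan([.5955,.183,.16],79.2)
```

```text
offset [ -2.92 -10.85  16.23] yaw 23.4 | j6 0.16 jaw 102.6 tcp [0.4137 0.2535 0.1297] toolx [ 0.007  0.003 -1.   ]
```

View pics/w6.png

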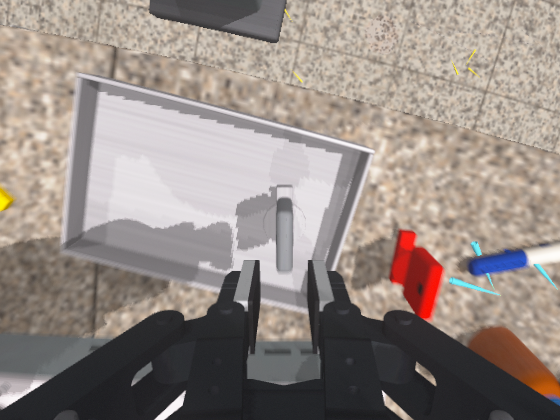

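Request:
servo_tool([
  {"offset": [-3,0,3],"yaw": 0},
  {"offset": [-3.8,-2,7],"yaw": 5},
  {"offset": [-3.8,-5,11],"yaw": 12},
  {"offset": [-3.8,-8,14],"yaw": 18},
  {"offset": [-3.8,-10.8,16.3],"yaw": 23.4},
  {"offset": [-3.8,-10.8,16.3],"yaw": 23.4},
  {"offset": [-3.8,-10.8,16.3],"yaw": 23.4},
  {"offset": [-3.8,-10.8,16.3],"yaw": 23.4},
], claw=0.5)

```text
clock: 10.85
tcp_pos: [0.5929, 0.1829, 0.1605]
orientation: [0.704, 0.066, 0.704, -0.066]
wrist_force: [0.6, 0.0, 1.5]
finger_gap: 0.0425
```

Run:
```python
from h import *
p,d,m=snap('wrist','w7.png')
plan([.5955,.183,.072],79.2)
C=cloud(d,m)
M=(C[...,2]>.094)&(C[...,2]<.112)&(np.hypot(C[...,0]-.5955,C[...,1]-.183)<.03)
Q=C[M];r=cv2.minAreaRect(Q[:,:2].astype(np.float32)); print(r,np.median(Q[:,2]))
```

```text
offset [8.86 0.03 0.28] yaw 0.1 | j6 0.36 jaw 79.3 tcp [0.5927 0.1832 0.1606] toolx [-0.  0. -1.]
((0.5951769351959229, 0.18235963582992554), (0.010053169913589954, 0.039128005504608154), 79.45236206054688) 0.10294363820385441
```

View pics/w7.png

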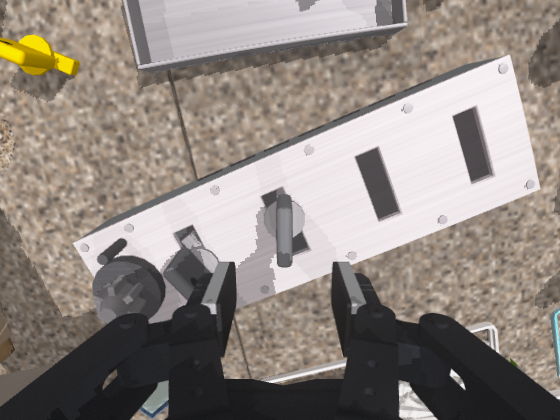

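Request:
servo_tool([
  {"offset": [2,0,0.2],"yaw": 0},
  {"offset": [4,0,0.2],"yaw": 0},
  {"offset": [6,0,0.2],"yaw": 0},
  {"offset": [7.5,0,0.2],"yaw": 0},
  {"offset": [8.5,0,0.2],"yaw": 0},
  {"offset": [8.8,0,0.2],"yaw": 0},
  {"offset": [8.8,0,0.2],"yaw": 0},
  {"offset": [8.8,0,0.2],"yaw": 0},
])

```text
clock: 11.7
tcp_pos: [0.5962, 0.1824, 0.0732]
orientation: [0.704, 0.067, 0.703, -0.066]
wrist_force: [0.6, -0.5, -0.1]
finger_gap: 0.0426
```

Request:
servo_tool([
  {"offset": [0,0,0],"yaw": 0},
  {"offset": [0,0,0],"yaw": 0},
  {"offset": [0,0,0],"yaw": 0},
  {"offset": [0,0,0],"yaw": 0},
  {"offset": [0,0,0],"yaw": 0},
  {"offset": [0,0,0],"yaw": 0},
  {"offset": [0,0,0],"yaw": 0},
  {"offset": [0,0,0],"yaw": 0},
], claw=0)

```text
clock: 12.5
tcp_pos: [0.5962, 0.1821, 0.073]
orientation: [0.704, 0.067, 0.704, -0.067]
wrist_force: [-0.2, 0.6, 5.2]
finger_gap: 0.0089
```

Run:
```python
from h import *
p,d,m=snap('wrist','w8.png')
c=np.array([.5971,.1963]);a=np.radians(12.6)
s=c+ -.0135*np.array([-np.sin(a),np.cos(a)])
print(s); plan([s[0],s[1],.072],102.6)
```

```text
[0.60004493 0.18312512]
offset [0.1  0.17 0.35] yaw -23.4 | j6 0.36 jaw 79.2 tcp [0.5962 0.1822 0.073 ] toolx [ 0.001  0.    -1.   ]
```

View pics/w8.png

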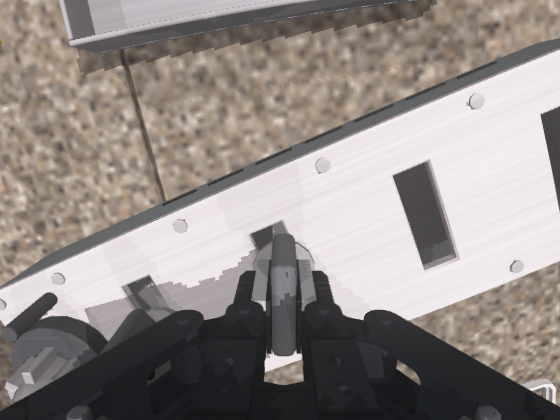

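Request:
servo_tool([
  {"offset": [-0.2,0,0.1],"yaw": -5},
  {"offset": [-0.2,0,0.2],"yaw": -10},
  {"offset": [-0.2,0.1,0.3],"yaw": -15},
  {"offset": [-0.2,0.1,0.4],"yaw": -20},
  {"offset": [-0.2,0.1,0.4],"yaw": -23.4},
  {"offset": [-0.2,0.1,0.4],"yaw": -23.4},
  {"offset": [-0.2,0.1,0.4],"yaw": -23.4},
  {"offset": [-0.2,0.1,0.4],"yaw": -23.4},
])

```text
clock: 13.35
tcp_pos: [0.5996, 0.1824, 0.074]
orientation: [0.703, -0.077, 0.703, 0.077]
wrist_force: [-0.7, 0.1, -0.4]
finger_gap: 0.0091
```

Request:
servo_tool([
  {"offset": [-0.2,0,0],"yaw": 0},
  {"offset": [-0.4,0,0],"yaw": 0},
  {"offset": [-0.6,0,0],"yaw": 0},
  {"offset": [-0.8,0,0],"yaw": 0},
  {"offset": [-1.0,0,0],"yaw": 0},
  {"offset": [-1.0,0,0],"yaw": 0},
  {"offset": [-1.0,0,0],"yaw": 0},
  {"offset": [-1.0,0,0],"yaw": 0},
])

```text
clock: 14.15
tcp_pos: [0.5998, 0.1824, 0.0842]
orientation: [0.703, -0.078, 0.703, 0.078]
wrist_force: [0.3, 0.4, -1.5]
finger_gap: 0.0093
```

Force is clean; continue the lift.

Request:
servo_tool([
  {"offset": [-0.3,0,0],"yaw": 0},
  {"offset": [-0.7,0,0],"yaw": 0},
  {"offset": [-1.2,0,0],"yaw": 0},
  {"offset": [-1.8,0,0],"yaw": 0},
  {"offset": [-3,0,0],"yaw": 0},
  {"offset": [-5,0,0],"yaw": 0},
  {"offset": [-7,0,0],"yaw": 0},
  {"offset": [-7,0,0],"yaw": 0},
])

```text
clock: 14.95
tcp_pos: [0.602, 0.1828, 0.1584]
orientation: [0.705, -0.077, 0.701, 0.078]
wrist_force: [0.3, -0.2, -0.1]
finger_gap: 0.0096
```

Run:
```python
from h import *
p,d,m=snap('wrist','w9.png')
plan([.412,.195,.155],102.6)
```

```text
offset [  0.07   5.33 -18.2 ] yaw 0.0 | j6 -0.05 jaw 102.6 tcp [0.6012 0.1826 0.1565] toolx [ 0.004  0.001 -1.   ]
```

View pics/w9.png

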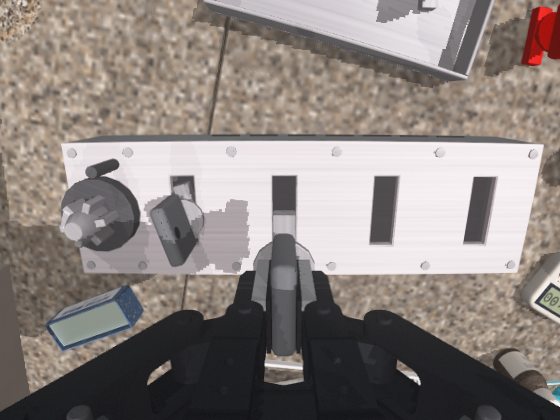

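Request:
servo_tool([
  {"offset": [0,1.2,-4.5],"yaw": 0},
  {"offset": [0,2.5,-9],"yaw": 0},
  {"offset": [0,4,-13.5],"yaw": 0},
  {"offset": [0,5.3,-17.5],"yaw": 0},
  {"offset": [1,5.3,-18.1],"yaw": 0},
  {"offset": [4,5.3,-18.1],"yaw": 0},
  {"offset": [7,5.3,-18.1],"yaw": 0},
  {"offset": [8,5.3,-18.1],"yaw": 0},
])

```text
clock: 15.8
tcp_pos: [0.4087, 0.1939, 0.0713]
orientation: [0.701, -0.078, 0.705, 0.077]
wrist_force: [-0.6, -0.4, -0.9]
finger_gap: 0.0092
```

Request:
servo_tool([
  {"offset": [0.8,0,0],"yaw": 0},
  {"offset": [1.6,0,0],"yaw": 0},
  {"offset": [2.4,0,0],"yaw": 0},
  {"offset": [2.8,0,0],"yaw": 0},
  {"offset": [2.9,0,0],"yaw": 0},
  {"offset": [2.9,0,0],"yaw": 0},
  {"offset": [2.9,0,0],"yaw": 0},
  {"offset": [2.9,0,0],"yaw": 0},
])

```text
clock: 16.6
tcp_pos: [0.412, 0.1947, 0.0456]
orientation: [0.703, -0.078, 0.703, 0.078]
wrist_force: [0.5, -0.3, -0.6]
finger_gap: 0.0092
```

Request:
servo_tool([
  {"offset": [0.25,0,0],"yaw": 0},
  {"offset": [0.25,0,0],"yaw": 0},
  {"offset": [0.25,0,0],"yaw": 0},
  {"offset": [0.25,0,0],"yaw": 0},
  {"offset": [0.2,0,0],"yaw": 0},
  {"offset": [-1,0,0],"yaw": 0},
  {"offset": [-4,0,0],"yaw": 0},
  {"offset": [-8,0,0],"yaw": 0},
], claw=0.25)

```text
clock: 17.4
tcp_pos: [0.41, 0.1941, 0.1247]
orientation: [0.701, -0.078, 0.704, 0.077]
wrist_force: [-0.0, 0.5, 0.5]
finger_gap: 0.0214
```

Run:
```python
from h import *
p,d,m=snap('wrist','w10.png')
plan([.62,.113,.16],118.4)
```

```text
offset [ -2.69 -12.53  18.3 ] yaw -15.8 | j6 0.05 jaw 102.6 tcp [0.4142 0.1954 0.1319] toolx [ 0.007  0.002 -1.   ]
```

View pics/w10.png

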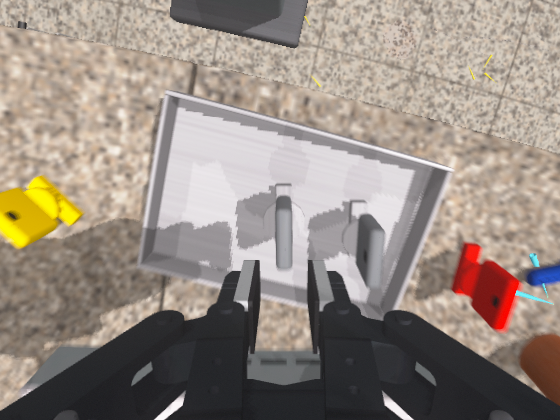

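Two keys stand in the tray. Now the third.

Request:
servo_tool([
  {"offset": [-3,0,3],"yaw": 0},
  {"offset": [-3.7,-2,7],"yaw": -3},
  {"offset": [-3.7,-5,11],"yaw": -8},
  {"offset": [-3.7,-8,14.5],"yaw": -13},
  {"offset": [-3.7,-12,18],"yaw": -15.8},
  {"offset": [-3.7,-12.6,18.5],"yaw": -15.8},
  {"offset": [-3.7,-12.6,18.5],"yaw": -15.8},
  {"offset": [-3.7,-12.6,18.5],"yaw": -15.8},
], claw=0.5)

```text
clock: 18.25
tcp_pos: [0.6185, 0.1124, 0.1618]
orientation: [0.685, -0.173, 0.686, 0.174]
wrist_force: [-0.5, 1.0, 0.3]
finger_gap: 0.0428
```

Run:
```python
from h import *
p,d,m=snap('wrist','w11.png')
plan([.62,.113,.072],118.4)
C=cloud(d,m)
M=(C[...,2]>.094)&(C[...,2]<.112)&(np.hypot(C[...,0]-.62,C[...,1]-.113)<.03)
Q=C[M];r=cv2.minAreaRect(Q[:,:2].astype(np.float32)); print(r,np.median(Q[:,2]))
c=np.array([.5971,.1963]);a=np.radians(12.6)
s=c+ -.085*np.array([-np.sin(a),np.cos(a)]); print(s)
```

```text
offset [ 9.01 -0.08  0.18] yaw 0.0 | j6 -0.44 jaw 118.4 tcp [0.6182 0.1128 0.1621] toolx [-0.002  0.    -1.   ]
((0.6200073957443237, 0.11238771677017212), (0.039457179605960846, 0.010058075189590454), 28.577882766723633) 0.10301451076413654
[0.61564218 0.11334708]
```

View pics/w11.png

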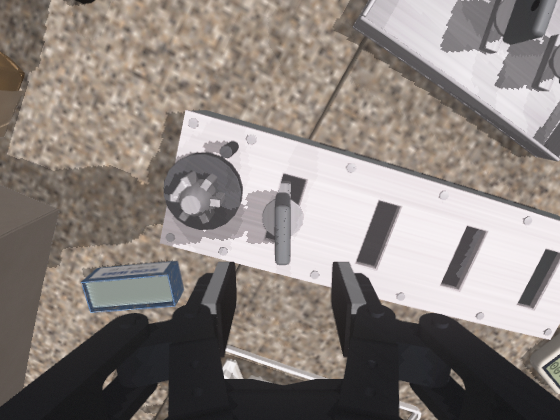

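Request:
servo_tool([
  {"offset": [1.5,-0.05,0.1],"yaw": 0},
  {"offset": [3,-0.05,0.1],"yaw": 0},
  {"offset": [4.5,-0.05,0.1],"yaw": 0},
  {"offset": [6,-0.05,0.1],"yaw": 0},
  {"offset": [7.5,-0.05,0.1],"yaw": 0},
  {"offset": [8.7,-0.05,0.1],"yaw": 0},
  {"offset": [8.7,-0.05,0.1],"yaw": 0},
  {"offset": [8.7,-0.05,0.1],"yaw": 0},
], claw=0.3)

```text
clock: 19.1
tcp_pos: [0.6203, 0.1127, 0.0757]
orientation: [0.685, -0.174, 0.685, 0.174]
wrist_force: [-0.0, -0.6, 1.2]
finger_gap: 0.0252
```

Request:
servo_tool([
  {"offset": [0,0,0],"yaw": 0},
  {"offset": [0,0,0],"yaw": 0},
  {"offset": [0,0,0],"yaw": 0},
  {"offset": [0,0,0],"yaw": 0},
  {"offset": [0,0,0],"yaw": 0},
  {"offset": [0,0,0],"yaw": 0},
  {"offset": [0,0,0],"yaw": 0},
  {"offset": [0,0,0],"yaw": 0},
], claw=0)

```text
clock: 19.9
tcp_pos: [0.6215, 0.1122, 0.0764]
orientation: [0.686, -0.173, 0.685, 0.173]
wrist_force: [-1.4, 1.1, 5.4]
finger_gap: 0.0091
```

Run:
```python
from h import *
p,d,m=snap('wrist','w12.png')
plan([.6156,.1133,.074],102.6)
```

```text
offset [ 0.24  0.38 -0.46] yaw 15.8 | j6 -0.44 jaw 118.4 tcp [0.6215 0.1122 0.0764] toolx [ 0.002  0.    -1.   ]
```

View pics/w12.png

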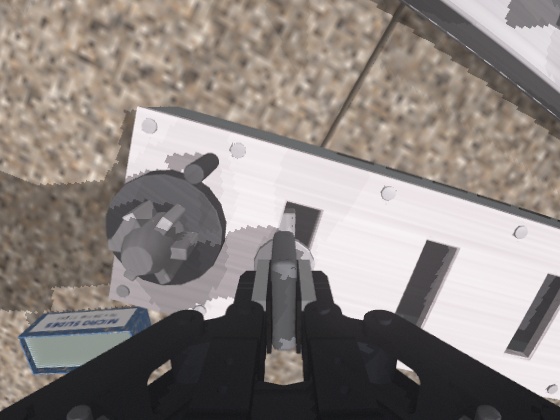

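Request:
servo_tool([
  {"offset": [-0.2,0.1,-0.1],"yaw": 4},
  {"offset": [-0.2,0.2,-0.2],"yaw": 8},
  {"offset": [-0.2,0.3,-0.3],"yaw": 12},
  {"offset": [-0.2,0.3,-0.35],"yaw": 15.8},
  {"offset": [-0.2,0.3,-0.35],"yaw": 15.8},
  {"offset": [-0.2,0.3,-0.35],"yaw": 15.8},
  {"offset": [-0.2,0.3,-0.35],"yaw": 15.8},
  {"offset": [-0.2,0.3,-0.35],"yaw": 15.8},
])

```text
clock: 20.75
tcp_pos: [0.6163, 0.113, 0.0772]
orientation: [0.703, -0.078, 0.703, 0.078]
wrist_force: [-0.1, 0.1, -1.2]
finger_gap: 0.0092
```

Request:
servo_tool([
  {"offset": [-0.2,0,0],"yaw": 0},
  {"offset": [-0.4,0,0],"yaw": 0},
  {"offset": [-0.6,0,0],"yaw": 0},
  {"offset": [-0.8,0,0],"yaw": 0},
  {"offset": [-1.0,0,0],"yaw": 0},
  {"offset": [-1.0,0,0],"yaw": 0},
  {"offset": [-1.0,0,0],"yaw": 0},
  {"offset": [-1.0,0,0],"yaw": 0},
])

```text
clock: 21.55
tcp_pos: [0.6162, 0.113, 0.0872]
orientation: [0.703, -0.078, 0.703, 0.078]
wrist_force: [0.6, -0.5, -0.7]
finger_gap: 0.0086
```

Request:
servo_tool([
  {"offset": [-0.3,0,0],"yaw": 0},
  {"offset": [-0.7,0,0],"yaw": 0},
  {"offset": [-1.2,0,0],"yaw": 0},
  {"offset": [-1.8,0,0],"yaw": 0},
  {"offset": [-3,0,0],"yaw": 0},
  {"offset": [-5,0,0],"yaw": 0},
  {"offset": [-7,0,0],"yaw": 0},
  {"offset": [-7,0,0],"yaw": 0},
])

```text
clock: 22.35
tcp_pos: [0.6185, 0.1132, 0.1614]
orientation: [0.705, -0.078, 0.7, 0.077]
wrist_force: [0.7, 0.1, -0.4]
finger_gap: 0.0089
```

Run:
```python
from h import *
p,d,m=snap('wrist','w13.png')
plan([.412,.14,.158],102.6)
```

```text
offset [  0.06   7.11 -19.49] yaw 0.0 | j6 -0.17 jaw 102.6 tcp [0.6177 0.1131 0.1595] toolx [ 0.004  0.    -1.   ]
```

View pics/w13.png

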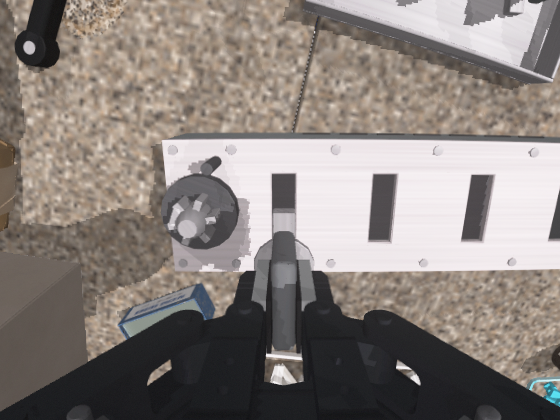

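Request:
servo_tool([
  {"offset": [0,1.5,-4.5],"yaw": 0},
  {"offset": [0,3,-9],"yaw": 0},
  {"offset": [0,5,-13.5],"yaw": 0},
  {"offset": [0,7,-18],"yaw": 0},
  {"offset": [1,7.1,-19.3],"yaw": 0},
  {"offset": [4,7.1,-19.3],"yaw": 0},
  {"offset": [7,7.1,-19.3],"yaw": 0},
  {"offset": [8,7.1,-19.3],"yaw": 0},
])

```text
clock: 23.2
tcp_pos: [0.4095, 0.1399, 0.0744]
orientation: [0.701, -0.078, 0.705, 0.078]
wrist_force: [-0.4, -0.1, -0.5]
finger_gap: 0.0089
```

Request:
servo_tool([
  {"offset": [0.8,0,0],"yaw": 0},
  {"offset": [1.6,0,0],"yaw": 0},
  {"offset": [2.4,0,0],"yaw": 0},
  {"offset": [2.8,0,0],"yaw": 0},
  {"offset": [3.0,0,0],"yaw": 0},
  {"offset": [3.0,0,0],"yaw": 0},
  {"offset": [3.0,0,0],"yaw": 0},
  {"offset": [3.0,0,0],"yaw": 0},
])

```text
clock: 24.0
tcp_pos: [0.4128, 0.1402, 0.0476]
orientation: [0.703, -0.078, 0.703, 0.078]
wrist_force: [-0.6, -0.6, -0.9]
finger_gap: 0.0091
```

Request:
servo_tool([
  {"offset": [0.2,0,0],"yaw": 0},
  {"offset": [0.2,0,0],"yaw": 0},
  {"offset": [0.2,0,0],"yaw": 0},
  {"offset": [0.2,0,0],"yaw": 0},
  {"offset": [0.2,0,0],"yaw": 0},
  {"offset": [-1,0,0],"yaw": 0},
  {"offset": [-4,0,0],"yaw": 0},
  {"offset": [-8,0,0],"yaw": 0},
], claw=0.25)

```text
clock: 24.8
tcp_pos: [0.4107, 0.1399, 0.1267]
orientation: [0.701, -0.078, 0.704, 0.077]
wrist_force: [1.2, 0.0, 0.3]
finger_gap: 0.0218
```

Run:
```python
from h import *
p,d,m=snap('wrist','w14.png')
p,d,m=snap('top','top2.png')
im=cv2.cvtColor(p,cv2.COLOR_RGB2BGR)
cv2.imwrite('pics/topz5.png',cv2.resize(im[180:300,330:450],None,fx=4.5,fy=4.5,interpolation=cv2.INTER_CUBIC))
plan([.412,.14,.158],102.6)
```

```text
offset [-2.62  0.01 -0.37] yaw 0.0 | j6 -0.08 jaw 102.6 tcp [0.4158 0.1408 0.1318] toolx [ 0.008  0.001 -1.   ]
```

View pics/w14.png

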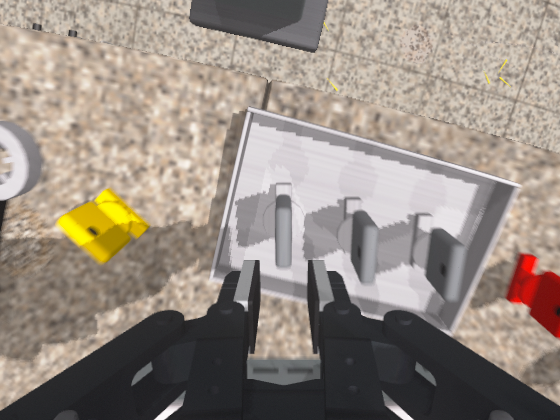

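View pics/topz5.png

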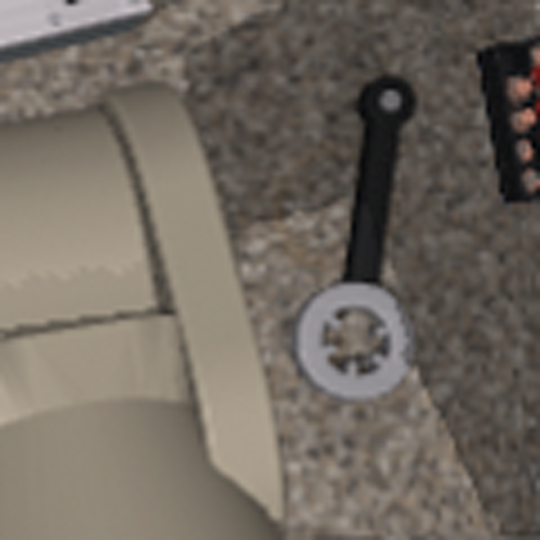

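Run:
```python
from h import *
p,d,m=load('top'); C=cloud(d,m)
mask=np.zeros(d.shape,bool); mask[180:275,390:445]=1
M=(mask&(C[...,2]>.011)&(C[...,2]<.035)).astype(np.uint8)
n,l,st,c=cv2.connectedComponentsWithStats(M)
for i in range(1,n):
    if st[i,4]<40: continue
    Q=C[l==i]; r=cv2.minAreaRect(Q[:,:2].astype(np.float32)); print(st[i],r,np.median(Q[:,2]))
uv=np.array([[355,340],[390,99]])/4.5+[330-.4,180-.4]
W=at_z(m,uv,.02); print(W, np.degrees(np.arctan2(*(W[1]-W[0])[[1,0]])), np.linalg.norm(W[1]-W[0]))
im=cv2.imread('pics/w13.png'); cv2.imwrite('pics/w13z.png',cv2.resize(im[140:270,150:290],None,fx=4.5,fy=4.5,interpolation=cv2.INTER_CUBIC))
```

```text
[437 189   8  36 151] ((0.5301699638366699, -0.16299393773078918), (0.01673751324415207, 0.07921254634857178), 85.24691772460938) 0.02446801607144944
[395 196  28  73 802] ((0.4720013737678528, -0.09927964210510254), (0.05868449807167053, 0.16783860325813293), 71.00398254394531) 0.01997665173387997
[[ 0.42025805 -0.08102555  0.02      ]
 [ 0.54318028 -0.10647566  0.02      ]] -11.697385152682212 0.12552921148709337
```

View pics/w13z.png

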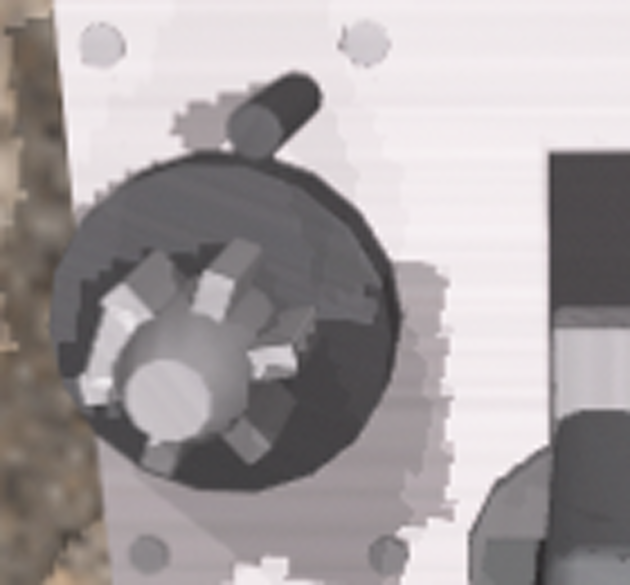

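Run:
```python
from h import *
p,d,m=load('top'); C=cloud(d,m)
for z in(.06,.11,.2):
  for x in np.arange(.66,.86,.04):
    row=[]
    for y in np.arange(-.2,.26,.04):
        s=(abs(C[...,0]-x)<.02)&(abs(C[...,1]-y)<.02); row.append(round(float(np.nanmax(C[s][:,2])),2) if s.any() else -1)
    if z==.06: print(round(x,2),row)
plan([.665,.065,.18],102.6)
```

```text
0.66 [0.17, 0.19, 0.19, 0.19, 0.01, 0.01, 0.09, 0.08, 0.07, 0.07, 0.07, 0.06]
0.7 [0.2, 0.2, 0.19, 0.16, 0.16, 0.01, 0.06, 0.01, 0.01, 0.01, 0.01, 0.01]
0.74 [0.16, 0.16, 0.16, 0.16, 0.16, 0.03, 0.04, 0.03, 0.01, 0.01, 0.01, 0.13]
0.78 [0.18, 0.16, 0.16, 0.16, 0.16, 0.03, 0.04, 0.13, 0.13, 0.13, 0.13, 0.13]
0.82 [0.16, 0.16, 0.16, 0.16, 0.16, 0.01, 0.01, 0.13, 0.13, 0.11, 0.12, 0.12]
offset [ -4.62 -12.83  22.7 ] yaw 0.0 | j6 -0.08 jaw 102.6 tcp [0.4158 0.1408 0.1318] toolx [ 0.008  0.001 -1.   ]
```

Request:
servo_tool([
  {"offset": [-3,-1,3],"yaw": 0},
  {"offset": [-5.1,-3,7],"yaw": 0},
  {"offset": [-5.1,-5,11],"yaw": 0},
  {"offset": [-5.1,-8,15],"yaw": 0},
  {"offset": [-5.1,-11,19],"yaw": 0},
  {"offset": [-5.1,-12.8,22.7],"yaw": 0},
  {"offset": [-5.1,-12.8,22.7],"yaw": 0},
  {"offset": [-5.1,-12.8,22.7],"yaw": 0},
], claw=1)

```text
clock: 25.7
tcp_pos: [0.6618, 0.0644, 0.1761]
orientation: [0.702, -0.077, 0.704, 0.077]
wrist_force: [0.2, -0.3, 0.2]
finger_gap: 0.0856
```

Run:
```python
from h import *
p,d,m=snap('wrist','w15.png')
plan([.665,.065,.18],102.6)
C=cloud(d,m)
c=np.array([.5971,.1963]);a=np.radians(12.6)
s=c+ -.145*np.array([-np.sin(a),np.cos(a)]); print(s)
uv=proj(m,[s[0],s[1],.09])[0]; print(uv)
im=cv2.cvtColor(p,cv2.COLOR_RGB2BGR); u,v=uv.astype(int)
v0=max(v-60,0);u0=max(u-70,0); print('org',u0,v0)
cv2.imwrite('pics/w15z.png',cv2.resize(im[v0:v0+120,u0:u0+140],None,fx=5,fy=5,interpolation=cv2.INTER_CUBIC))
r=np.hypot(C[...,0]-s[0],C[...,1]-s[1])
sh=(r<.04)&(C[...,2]>.068)&(C[...,2]<.078); print('shoulder',cv2.minEnclosingCircle(C[sh][:,:2].astype(np.float32)),np.median(C[sh][:,2]))
no=(r<.02)&(C[...,2]>.098); print('nose',C[no].mean(0),no.sum())
te=(r<.022)&(C[...,2]>.089)&(C[...,2]<.0955)
Q=C[te][:,:2]; print(te.sum())
cc=C[no].mean(0)[:2]
for cen in (s,cc):
    q=Q-cen; rr=np.hypot(*q.T); an=np.degrees(np.arctan2(q[:,1],q[:,0]))[rr>.0115]; print(np.histogram(an%360,bins=36,range=(0,360))[0])
```

```text
offset [-0.31 -0.08  0.4 ] yaw -0.0 | j6 -0.24 jaw 102.6 tcp [0.6609 0.0649 0.1769] toolx [-0.003  0.    -1.   ]
[0.62873077 0.05479207]
[280.1880635  170.77033346]
org 210 110
shoulder ((0.6238961815834045, 0.05501285940408707), 0.031672682613134384) 0.07346114268964085
nose [0.63109996 0.05281865 0.1342309 ] 639
613
[ 1  0  0  1 20 22  9  0  0  0 20 24 15  0  0  0 25 30 11  0  0  4 31 29
 18 14 15 15 28 22  0  0  0  4 20 21]
[ 7  0  0  0  0 13 26 17  0  1  7 38 39  4  6 16 50 32  6  4 15 33 29 12
  8  6  6 12  9  4  0  0  0  0  3  8]
```

View pics/w15z.png

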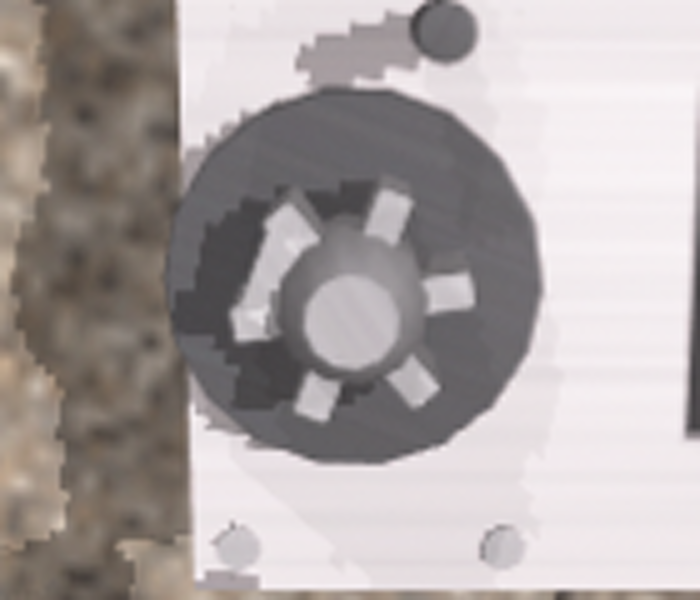

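Run:
```python
from h import *
from scipy.optimize import least_squares
p,d,m=load('wrist'); C=cloud(d,m)
s=np.array([.62873,.05479])
r=np.hypot(C[...,0]-s[0],C[...,1]-s[1])
te=(r<.022)&(C[...,2]>.089)&(C[...,2]<.0955)
Q=C[te][:,:2]; q=Q-s; rr=np.hypot(*q.T); an=np.degrees(np.arctan2(q[:,1],q[:,0]))%360
cl=[]
for a in(52,114,172,352):
    k=(abs((an-a+180)%360-180)<20)&(rr>.0115); cl.append((a,Q[k].mean(0)))
def f(x):
    o=[]
    for k,(a,c) in zip((0,1,2,5),cl):
        u=np.radians(x[2]+60*k); v=c-s-x[:2]; o.append((-v[0]*np.sin(u)+v[1]*np.cos(u))*1e3); o.append((np.hypot(*v)-.0137)*300)
    return o
R_=least_squares(f,[0,0,52],x_scale=[1e-3,1e-3,1]); print(R_.x,R_.fun.round(2),'master',R_.x[2]+210)
sh=(r<.03)&(C[...,2]>.069)&(C[...,2]<.0785); 
g=C[sh][:,:2]; h=cv2.convexHull(g.astype(np.float32))[:,0]; 
print('shoulder hull circ',cv2.minEnclosingCircle(h))
# image based shoulder ellipse pixels: left edge 167,right 541, top 90, bottom 463 in zoom
for e in [[167,280],[541,280],[355,88],[355,463]]: print(at_z(m,np.array(e)/5+[210-.4,110-.4],.0735)[0].round(4))
print(np.nanmedian(C[te][:,2]))
```

```text
[-4.75626097e-04 -3.13854811e-04  5.13742751e+01] [ 0.04  0.07  0.01 -0.   -0.01 -0.05 -0.04  0.07] master 261.3742750870282
shoulder hull circ ((0.6284396052360535, 0.05440036579966545), 0.02713940106332302)
[0.6337 0.0288 0.0735]
[0.6222 0.0805 0.0735]
[0.602  0.0491 0.0735]
[0.6541 0.0605 0.0735]
0.09343495060446047
```

Run:
```python
from h import *
plan([.42,-.08,.16],123.3)
```

```text
offset [  1.75  -8.89 -26.67] yaw -20.7 | j6 -0.24 jaw 102.6 tcp [0.6609 0.0649 0.1769] toolx [-0.003  0.    -1.   ]
```

Request:
servo_tool([
  {"offset": [0,0,-4],"yaw": 0},
  {"offset": [0,-1.5,-9],"yaw": -4},
  {"offset": [0,-3,-13],"yaw": -8},
  {"offset": [0,-5,-18],"yaw": -14},
  {"offset": [0,-7,-22],"yaw": -18},
  {"offset": [1,-8.9,-26.7],"yaw": -20.7},
  {"offset": [1.6,-8.9,-26.7],"yaw": -20.7},
  {"offset": [1.6,-8.9,-26.7],"yaw": -20.7},
])

```text
clock: 26.55
tcp_pos: [0.4185, -0.0797, 0.1622]
orientation: [0.678, -0.202, 0.678, 0.202]
wrist_force: [-0.1, 0.1, -0.1]
finger_gap: 0.0852
```

Run:
```python
from h import *
p,d,m=snap('wrist','w16.png')
plan([.42,-.08,.16],123.3)
```

```text
offset [ 0.27 -0.02 -0.02] yaw -0.0 | j6 -0.96 jaw 123.3 tcp [ 0.4201 -0.0797  0.1627] toolx [ 0.001 -0.    -1.   ]
```

View pics/w16.png

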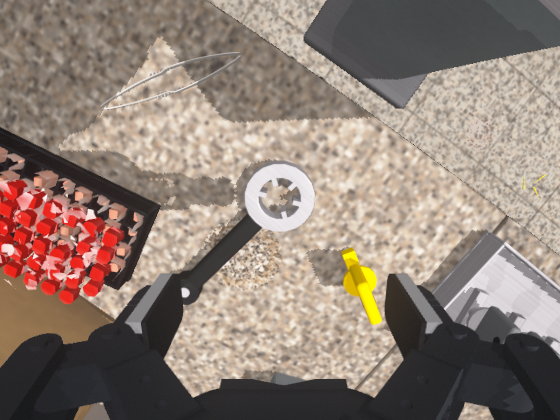

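```bash
cat > lev.py <<'E'
from h import *
def lever(p,d,m,c0,z=.0205):
    """hub ring + arm direction from image; c0 guess"""
    C=cloud(d,m)
    r=np.hypot(C[...,0]-c0[0],C[...,1]-c0[1])
    zz=np.median(C[(r<.03)&(r>.018)&(C[...,2]>.012)][:,2])
    M=(C[...,2]>zz-.008)&(C[...,2]<zz+.006)&(r<.15)
    n,l,st,_=cv2.connectedComponentsWithStats(M.astype(np.uint8))
    i=np.bincount(l[M&(r<.03)]).argmax(); Q=C[l==i][:,:2]
    # hub circle: iterative
    c=np.array(c0,float)
    from scipy.optimize import least_squares
    hull=cv2.findContours((l==i).astype(np.uint8),cv2.RETR_EXTERNAL,cv2.CHAIN_APPROX_NONE)[0]
    hull=max(hull,key=len)[:,0]; B=C[hull[:,1],hull[:,0]][:,:2]
    far=Q[np.argmax(np.hypot(*(Q-c).T))]
    a=np.arctan2(*(far-c)[::-1])
    for _ in range(3):
        v=B-c; k=(v@[np.cos(a),np.sin(a)]<.02)&(abs(np.hypot(*v.T)-.03)<.006)
        f=lambda x:np.hypot(*(B[k]-x[:2]).T)-x[2]
        s=least_squares(f,[*c,.03],loss='soft_l1',f_scale=5e-4); c=s.x[:2]
        v=Q-c; rr=np.hypot(*v.T); k2=(rr>.04)&(rr<.14); g=v[k2].mean(0)
        w,V=np.linalg.eigh(np.cov(v[k2].T)); a=np.arctan2(*g[::-1]); ax=V[:,1]*np.sign(V[:,1]@g)
    return c,s.x[2],np.degrees(a),np.degrees(np.arctan2(ax[1],ax[0])),zz,np.hypot(*(Q-c).T).max()
E
python3 - <<'E'
from lev import *
p,d,m=load('wrist'); print(lever(p,d,m,[.42,-.081]))
p,d,m=load('top'); print(lever(p,d,m,[.42,-.081]))
c=lever(*load('wrist'),[.42,-.081])[0]; plan([c[0],c[1],.01],123.3)
E
```

```text
(array([ 0.43683036, -0.11595474]), np.float64(0.03), np.float64(132.42110755999295), np.float64(132.32804411880147), np.float64(0.24396075401111728), np.float64(0.08700664394529187))
(array([ 0.42040972, -0.08130117]), np.float64(0.028907269643791367), np.float64(-11.393343678730563), np.float64(-11.787912990312222), np.float64(0.02014487052193803), np.float64(0.1396072262467148))
offset [15.28 -3.94 -0.6 ] yaw -0.0 | j6 -0.96 jaw 123.3 tcp [ 0.4201 -0.0797  0.1627] toolx [ 0.001 -0.    -1.   ]
```

```bash
sed -i 's/(C\[...,2\]>.012)\]/(C[...,2]>.012)\&(C[...,2]<c0z)]/; s/def lever(p,d,m,c0,z=.0205)/def lever(p,d,m,c0,c0z=.04)/' lev.py
python3 - <<'E'
from lev import *
r=lever(*load('wrist'),[.42,-.081]); print(r); c=r[0]; plan([c[0],c[1],.01],r[2]-45)
E
```

```text
(array([ 0.41886201, -0.08310321]), np.float64(0.029235876369008776), np.float64(-11.507804412718405), np.float64(-9.160742918375902), np.float64(0.02141075973739187), np.float64(0.13500424926376173))
offset [15.27 -0.21 -0.3 ] yaw -0.2 | j6 -0.96 jaw 123.3 tcp [ 0.4201 -0.0797  0.1627] toolx [ 0.001 -0.    -1.   ]
```

Request:
servo_tool([
  {"offset": [3,-0.2,-0.3],"yaw": 0},
  {"offset": [6,-0.2,-0.3],"yaw": 0},
  {"offset": [9,-0.2,-0.3],"yaw": 0},
  {"offset": [12,-0.2,-0.3],"yaw": 0},
  {"offset": [13.5,-0.2,-0.3],"yaw": 0},
  {"offset": [14.5,-0.2,-0.3],"yaw": 0},
  {"offset": [14.5,-0.2,-0.3],"yaw": 0},
  {"offset": [14.5,-0.2,-0.3],"yaw": 0},
])

```text
clock: 27.4
tcp_pos: [0.4203, -0.0834, 0.0179]
orientation: [0.678, -0.203, 0.677, 0.203]
wrist_force: [-0.2, 0.9, 1.0]
finger_gap: 0.0856
```

Run:
```python
from lev import *
p,d,m=snap('wrist','w17.png'); 
plan([.4189,-.0831,.005],123.3)
```

```text
offset [ 1.32  0.13 -0.11] yaw 0.0 | j6 -0.97 jaw 123.3 tcp [ 0.4205 -0.0836  0.0182] toolx [ 0.002 -0.001 -1.   ]
```

View pics/w17.png

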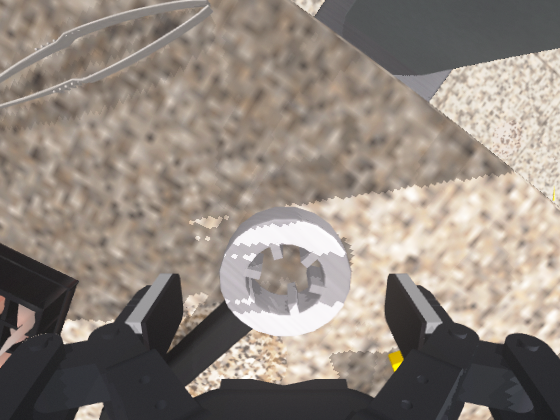

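Request:
servo_tool([
  {"offset": [0.4,0.1,-0.1],"yaw": 0},
  {"offset": [0.8,0.1,-0.1],"yaw": 0},
  {"offset": [1.2,0.1,-0.1],"yaw": 0},
  {"offset": [1.3,0.1,-0.1],"yaw": 0},
  {"offset": [1.3,0.1,-0.1],"yaw": 0},
  {"offset": [1.3,0.1,-0.1],"yaw": 0},
  {"offset": [1.3,0.1,-0.1],"yaw": 0},
  {"offset": [1.3,0.1,-0.1],"yaw": 0},
])

```text
clock: 28.25
tcp_pos: [0.4181, -0.0834, 0.0044]
orientation: [0.678, -0.203, 0.677, 0.203]
wrist_force: [-0.7, -0.0, 0.2]
finger_gap: 0.0859
```

Request:
servo_tool([
  {"offset": [0,0,0],"yaw": 0},
  {"offset": [0,0,0],"yaw": 0},
  {"offset": [0,0,0],"yaw": 0},
  {"offset": [0,0,0],"yaw": 0},
  {"offset": [0,0,0],"yaw": 0},
  {"offset": [0,0,0],"yaw": 0},
  {"offset": [0,0,0],"yaw": 0},
  {"offset": [0,0,0],"yaw": 0},
], claw=0, force=70)

```text
clock: 29.05
tcp_pos: [0.4181, -0.0834, 0.0053]
orientation: [0.678, -0.203, 0.677, 0.203]
wrist_force: [-3.2, 1.1, 11.2]
finger_gap: 0.0571
```

Run:
```python
from lev import *
p,d,m=snap('wrist','w18.png'); print(env.get_state()['wrist_force'])
plan([.4189,-.0831,.005],123.3)
```

```text
[-2.71455969  0.63864002 11.83836486]
offset [ 0.03 -0.02  0.09] yaw 0.0 | j6 -0.97 jaw 123.3 tcp [ 0.4181 -0.0834  0.0053] toolx [ 0.001 -0.    -1.   ]
```

View pics/w18.png

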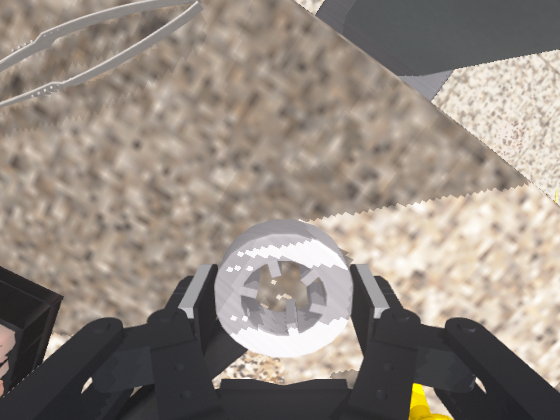

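Request:
servo_tool([
  {"offset": [-0.5,0,0],"yaw": 0},
  {"offset": [-1.5,0,0],"yaw": 0},
  {"offset": [-3,0,0],"yaw": 0},
  {"offset": [-5,0,0],"yaw": 0},
  {"offset": [-8,0,0],"yaw": 0},
  {"offset": [-11,0,0],"yaw": 0},
  {"offset": [-13,0,0],"yaw": 0},
  {"offset": [-13,0,0],"yaw": 0},
])

```text
clock: 29.9
tcp_pos: [0.4199, -0.0841, 0.1373]
orientation: [0.679, -0.204, 0.676, 0.201]
wrist_force: [0.8, 1.0, -2.0]
finger_gap: 0.0568
```

Run:
```python
from lev import *
p,d,m=snap('wrist','w19.png'); snap('scene','s2.png')
plan([.6283,.0545,.16],36.4)
```

```text
offset [-2.56 -0.03 25.15] yaw 86.9 | j6 -0.97 jaw 123.3 tcp [ 0.418  -0.0834  0.1343] toolx [ 0.001 -0.    -1.   ]
```

View pics/w19.png

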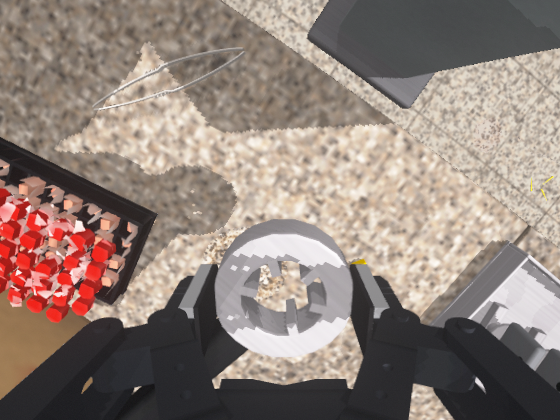

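View pics/s2.png

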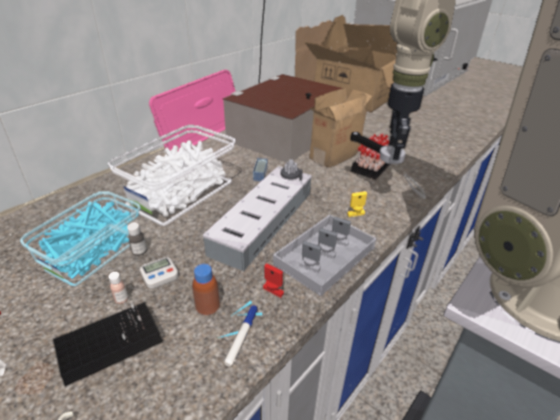

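```bash
cat > hand.py <<'E'
from h import *
from scipy.optimize import least_squares
def hand(pic=None):
    t,Rm,s=pose(); p,d,m=snap('wrist',pic); C=cloud(d,m)
    L=(C-t)@Rm            # tool frame
    u0,v0=285,288
    r=np.hypot(L[...,1],L[...,2])
    k=(r<.034)&(abs(L[...,0]+.0145)<.012); zz=np.nanmedian(L[k][:,0])
    top=(r<.036)&(abs(L[...,0]-zz)<.003)&(abs(L[...,1])<.03)
    # plane tilt
    Q=L[top&(r<.028)]; A=np.c_[Q[:,1:],np.ones(len(Q))]; co=np.linalg.lstsq(A,Q[:,0],rcond=None)[0]
    return L,top,zz,co,t,Rm,p,d,m
E
python3 - <<'E'
from hand import *
L,top,zz,co,t,Rm,p,d,m=hand('w20.png')
print('top face at tool x',zz,'tilt',np.degrees(np.arctan(co[:2])),t)
B=L[top][:,1:]
# inner hole + outer edge: outer boundary on camera side (-z tool) 
h=cv2.convexHull(B.astype(np.float32))[:,0]; h=h[abs(h[:,0])<.024]
f=lambda x:np.hypot(*(h-x).T)-.030
s=least_squares(f,[0,0],loss='soft_l1',f_scale=5e-4); print('hub centre tool y,z',s.x,np.abs(s.fun).max(),len(h))
im=cv2.cvtColor(p,cv2.COLOR_RGB2BGR); cv2.imwrite('pics/w20z.png',cv2.resize(im[210:370,205:365],None,fx=4.5,fy=4.5,interpolation=cv2.INTER_CUBIC))
E
```

```text
top face at tool x -0.015824059924695974 tilt [-0.09869974  0.36809499] [ 0.41797498 -0.08335823  0.13432689]
hub centre tool y,z [-0.00019709  0.00148824] 0.004734335916385772 22
```

View pics/w20z.png

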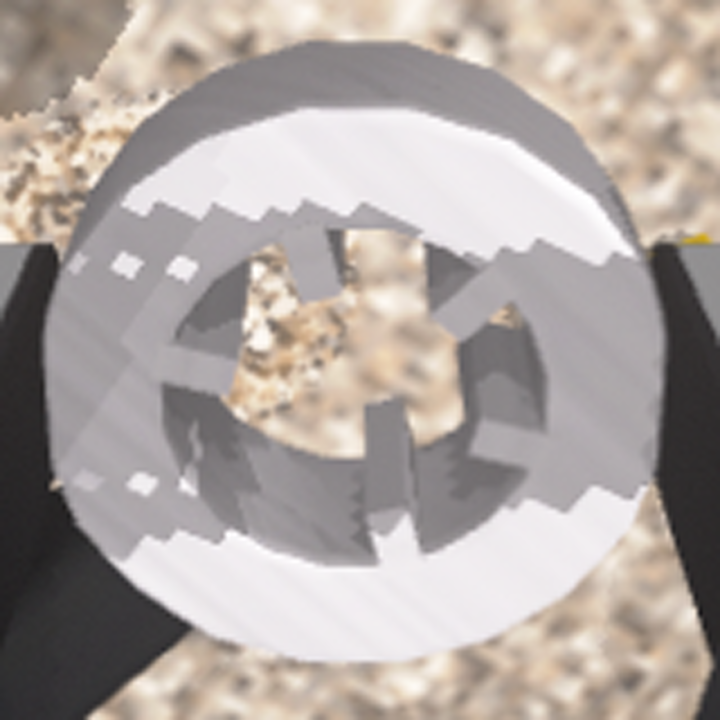

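Run:
```python
from h import *
p,d,m=load('wrist'); t,Rm,s=pose()
T=np.array(m['world_from_camera'])
def tp(zu):
    uv=np.array(zu,float)/4.5+[205-.4,210-.4]
    W=at_z(m,uv,t[2]+.0148); return ((W-t)@Rm)[:,1:]*1e3
tips=tp([(322,297),(447,325),(475,435),(392,520),(235,380)])
roots=tp([(295,235),(500,275),(545,450),(398,563),(160,365)])
print(tips.round(1).tolist(),roots.round(1).tolist())
mid=(tips+roots)/2
from scipy.optimize import least_squares
# angles in tool y,z ; sequential
def f(x):
    o=[]
    for k,c in zip((0,1,2,3,5),mid):
        u=np.radians(x[2]+x[3]*60*k); v=c-x[:2]; o+= [-v[0]*np.sin(u)+v[1]*np.cos(u)]
    return o
for sg in(1,-1):
    r=least_squares(lambda x:f([*x,sg]),[0,1,np.degrees(np.arctan2(mid[0][1],mid[0][0]))]); print(sg,r.x,np.round(r.fun,2),np.hypot(*(mid-r.x[:2]).T))
```

```text
[[-3.4, -8.3], [8.1, -5.4], [10.9, 6.2], [3.2, 15.7], [-11.5, 0.3]] [[-5.8, -14.5], [12.8, -10.5], [17.6, 7.9], [3.8, 20.6], [-18.5, -1.2]]
1 [  -0.58200902    3.27228537 -105.45815048] [ 0.04  0.   -0.04  0.04 -0.04] [15.16180804 15.69852812 15.3219793  15.3925228  14.89324325]
-1 [  4.93726958  -2.27319274 -75.83303748] [-11.45   7.87 -11.54  -3.58  -3.67] [13.15569663  7.87478564 13.20464711 20.444129   20.03107496]
```

Run:
```python
from h import *
p,d,m=load('wrist'); t,Rm,s=pose()
T=np.array(m['world_from_camera'])
Tt=np.eye(4);Tt[:3,:3]=Rm;Tt[:3,3]=t
Cm=np.linalg.inv(Tt)@T; np.save('cam_tool.npy',Cm); print(Cm.round(4))
im=cv2.imread('pics/w13.png'); z=cv2.resize(im[215:375,205:365],None,fx=4.5,fy=4.5,interpolation=cv2.INTER_CUBIC)
m2=dict(vertical_fov=float(m['vertical_fov']),cx=float(m['cx']),cy=float(m['cy']),D=m['D'],world_from_camera=Cm)
for x in(0,-.01):
  for y in (-.0046,.0046):
    for zz in(-.011,.011):
        u=proj(m2,[x,y,zz])[0]; q=(u-[204.6,214.6])*4.5; print(x,y,zz,u.round(1),q.round(0)); cv2.circle(z,(int(q[0]),int(q[1])),4,(0,0,255) if x==0 else (0,255,0),-1)
cv2.imwrite('pics/w13f.png',z)
```

```text
[[ 1.300e-03  2.933e-01 -9.560e-01 -1.448e-01]
 [ 1.000e+00  1.000e-04  1.400e-03 -2.000e-04]
 [ 5.000e-04 -9.560e-01 -2.933e-01 -7.520e-02]
 [ 0.000e+00  0.000e+00  0.000e+00  1.000e+00]]
0 -0.0046 -0.011 [274.1 254.8] [313. 181.]
0 -0.0046 0.011 [274.5 297.9] [315. 375.]
0 0.0046 -0.011 [294.6 254.8] [405. 181.]
0 0.0046 0.011 [294.2 297.9] [403. 375.]
-0.01 -0.0046 -0.011 [273.5 264.5] [310. 224.]
-0.01 -0.0046 0.011 [273.9 309.7] [312. 428.]
-0.01 0.0046 -0.011 [295.3 264.5] [408. 224.]
-0.01 0.0046 0.011 [294.8 309.7] [406. 428.]
```

View pics/w13f.png

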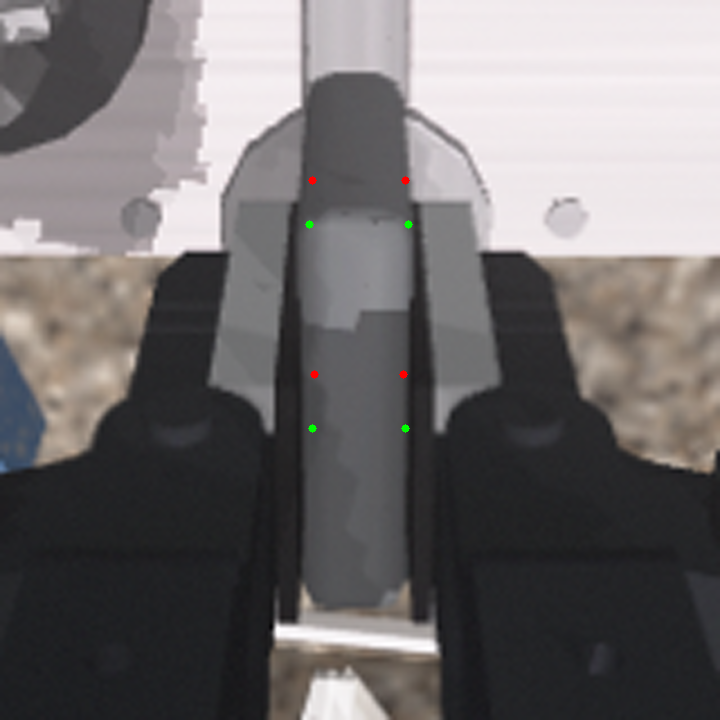

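Run:
```python
from h import *
p,d,m=load('top'); C=cloud(d,m)
for y0 in np.arange(-.2,.02,.02):
    s=(C[...,1]>y0)&(C[...,1]<y0+.02)&(C[...,2]>.05)&(C[...,0]>.5); print(round(y0,2), C[s][:,0].min().round(3) if s.any() else None)
plan([.6281,.0555,.16],36.1)
```

```text
-0.2 0.5
-0.18 0.5
-0.16 0.614
-0.14 0.617
-0.12 0.628
-0.1 0.63
-0.08 0.718
-0.06 0.718
-0.04 0.903
-0.02 None
-0.0 None
offset [-2.660e+00  1.000e-02  2.523e+01] yaw 87.2 | j6 -0.97 jaw 123.3 tcp [ 0.4173 -0.0831  0.1335] toolx [-0.001  0.    -1.   ]
```

Request:
servo_tool([
  {"offset": [-0.5,0,0],"yaw": 6},
  {"offset": [-1,0,1],"yaw": 13},
  {"offset": [-1.5,0,2],"yaw": 20},
  {"offset": [-2,0,3],"yaw": 27},
  {"offset": [-2.5,0,4],"yaw": 34},
  {"offset": [-2.7,0,5],"yaw": 41},
  {"offset": [-2.7,0,6],"yaw": 48},
  {"offset": [-2.7,0,7],"yaw": 55},
])

```text
clock: 30.85
tcp_pos: [0.4757, -0.0443, 0.1595]
orientation: [0.693, 0.135, 0.695, -0.135]
wrist_force: [-0.0, -0.2, -2.1]
finger_gap: 0.057
```

Run:
```python
from h import *
plan([.6281,.0555,.16],36.1); print(env.get_state()['finger_gap'])
```

```text
offset [-0.09 14.97 10.4 ] yaw 31.9 | j6 0.12 jaw 68.0 tcp [ 0.4757 -0.0443  0.1595] toolx [-0.003  0.001 -1.   ]
0.057008131668650125
```

Request:
servo_tool([
  {"offset": [0,1,0.5],"yaw": 8},
  {"offset": [0,2,1],"yaw": 16},
  {"offset": [0,4,2.5],"yaw": 24},
  {"offset": [0,7,4.5],"yaw": 32},
  {"offset": [0,10,7],"yaw": 32},
  {"offset": [0,13,9],"yaw": 32},
  {"offset": [0,14.9,10.4],"yaw": 32},
  {"offset": [0,14.9,10.4],"yaw": 32},
])

```text
clock: 31.65
tcp_pos: [0.6294, 0.0568, 0.1582]
orientation: [0.63, 0.318, 0.632, -0.319]
wrist_force: [0.3, 0.2, -1.4]
finger_gap: 0.0568
```

Request:
servo_tool([
  {"offset": [0,0,0],"yaw": 0},
  {"offset": [0,0,0],"yaw": 0},
  {"offset": [0,0,0],"yaw": 0},
  {"offset": [0,0,0],"yaw": 0},
  {"offset": [0,0,0],"yaw": 0},
  {"offset": [0,0,0],"yaw": 0},
  {"offset": [0,0,0],"yaw": 0},
  {"offset": [0,0,0],"yaw": 0},
])

```text
clock: 32.45
tcp_pos: [0.6282, 0.055, 0.1614]
orientation: [0.631, 0.319, 0.631, -0.319]
wrist_force: [0.5, 0.1, -1.5]
finger_gap: 0.0567
```

Run:
```python
from h import *
plan([.6281,.0555,.118],36.1); print(env.get_state()['finger_gap'])
p,d,m=snap('wrist','w21.png'); p,d,m=snap('top','top3.png')
im=cv2.imread('pics/top3.png'); cv2.imwrite('pics/top3z.png',cv2.resize(im[110:260,280:430],None,fx=4,fy=4,interpolation=cv2.INTER_CUBIC))
```

```text
offset [ 4.34  0.02 -0.04] yaw 0.2 | j6 0.9 jaw 36.3 tcp [0.6282 0.055  0.1614] toolx [ 0. -0. -1.]
0.05669501744806796
```

View pics/w21.png

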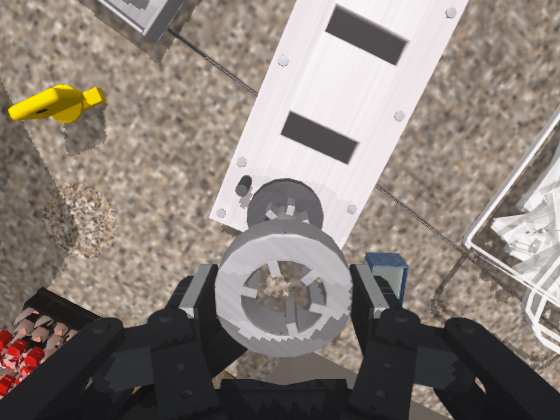

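View pics/top3z.png

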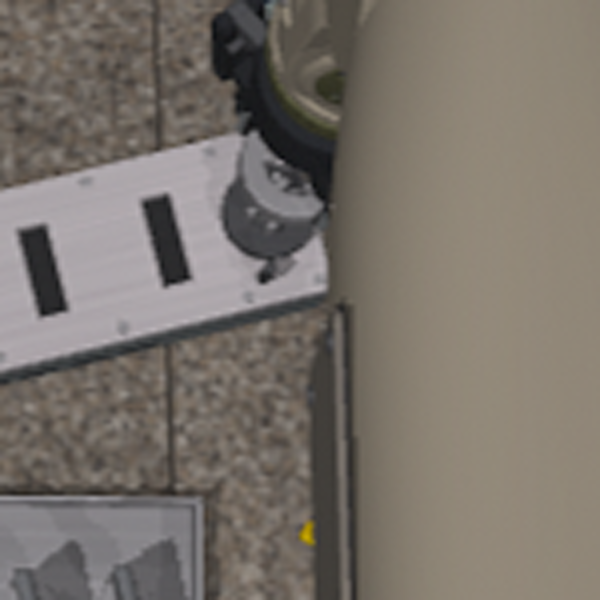

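Run:
```python
from h import *
p,d,m=load('wrist')
t=np.linspace(0,2*np.pi,40)
im=cv2.imread('pics/w21.png')
for c,col in (((.6284,.0546),(0,0,255)),):
    P=np.c_[c[0]+.027*np.cos(t),c[1]+.027*np.sin(t),np.full(40,.072)]
    for q in proj(m,P): cv2.circle(im,(int(round(q[0])),int(round(q[1]))),0,col,-1)
cv2.imwrite('pics/w21z.png',cv2.resize(im[150:270,220:350],None,fx=5,fy=5,interpolation=cv2.INTER_NEAREST))
```

```text
(no output)
```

View pics/w21z.png

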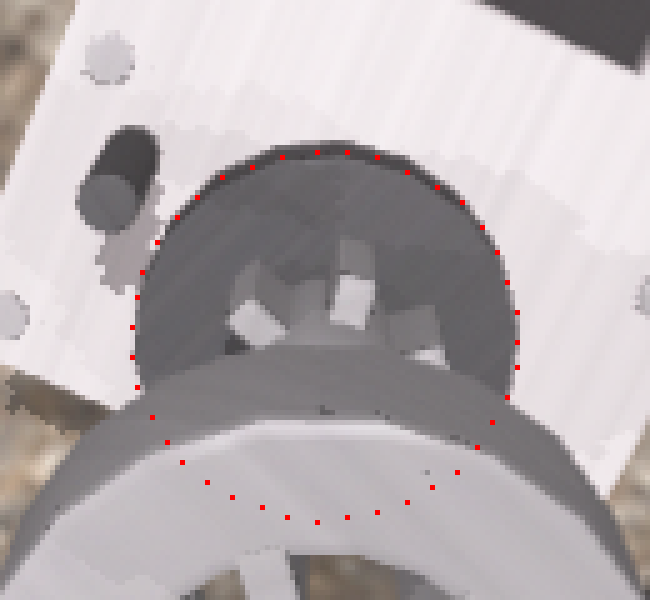

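Request:
servo_tool([
  {"offset": [0.8,0.02,-0.05],"yaw": 0},
  {"offset": [1.6,0.02,-0.05],"yaw": 0},
  {"offset": [2.4,0.02,-0.05],"yaw": 0},
  {"offset": [3.2,0.02,-0.05],"yaw": 0},
  {"offset": [4,0.02,-0.05],"yaw": 0},
  {"offset": [4.8,0.02,-0.05],"yaw": 0},
  {"offset": [5.4,0.02,-0.05],"yaw": 0},
  {"offset": [5.4,0.02,-0.05],"yaw": 0},
])

```text
clock: 33.35
tcp_pos: [0.6273, 0.0556, 0.106]
orientation: [0.63, 0.319, 0.632, -0.32]
wrist_force: [-0.2, 0.7, -1.4]
finger_gap: 0.057
```

Request:
servo_tool([
  {"offset": [0.1,0,0],"yaw": 0},
  {"offset": [0.2,0,0],"yaw": 0},
  {"offset": [0.3,0,0],"yaw": 0},
  {"offset": [0.4,0,0],"yaw": 0},
  {"offset": [0.5,0,0],"yaw": 0},
  {"offset": [0.6,0,0],"yaw": 0},
  {"offset": [0.7,0,0],"yaw": 0},
  {"offset": [0.8,0,0],"yaw": 0},
])

```text
clock: 34.15
tcp_pos: [0.628, 0.0556, 0.0992]
orientation: [0.631, 0.319, 0.631, -0.319]
wrist_force: [-0.5, 0.5, -1.0]
finger_gap: 0.0566
```

Request:
servo_tool([
  {"offset": [0.05,0,0],"yaw": 0},
  {"offset": [0.1,0,0],"yaw": 0},
  {"offset": [0.15,0,0],"yaw": 0},
  {"offset": [0.2,0,0],"yaw": 0},
  {"offset": [0.25,0,0],"yaw": 0},
  {"offset": [0.3,0,0],"yaw": 0},
  {"offset": [0.35,0,0],"yaw": 0},
  {"offset": [0.4,0,0],"yaw": 0},
])

```text
clock: 34.95
tcp_pos: [0.6281, 0.0556, 0.0952]
orientation: [0.631, 0.319, 0.631, -0.319]
wrist_force: [0.4, 0.6, -1.6]
finger_gap: 0.0565
```

Request:
servo_tool([
  {"offset": [0.05,0,0],"yaw": 0},
  {"offset": [0.1,0,0],"yaw": 0},
  {"offset": [0.15,0,0],"yaw": 0},
  {"offset": [0.2,0,0],"yaw": 0},
  {"offset": [0.2,0,0],"yaw": 0},
  {"offset": [0.2,0,0],"yaw": 0},
  {"offset": [0.2,0,0],"yaw": 0},
  {"offset": [0.2,0,0],"yaw": 0},
])

```text
clock: 35.75
tcp_pos: [0.628, 0.0556, 0.0933]
orientation: [0.631, 0.319, 0.631, -0.319]
wrist_force: [0.5, 0.4, -1.1]
finger_gap: 0.0566
```

Request:
servo_tool([
  {"offset": [0.1,0,0],"yaw": 0},
  {"offset": [0.2,0,0],"yaw": 0},
  {"offset": [0.3,0,0],"yaw": 0},
  {"offset": [0.4,0,0],"yaw": 0},
  {"offset": [0.5,0,0],"yaw": 0},
  {"offset": [0.6,0,0],"yaw": 0},
  {"offset": [0.6,0,0],"yaw": 0},
  {"offset": [0.6,0,0],"yaw": 0},
])

```text
clock: 36.55
tcp_pos: [0.628, 0.0556, 0.0872]
orientation: [0.631, 0.319, 0.631, -0.319]
wrist_force: [-0.1, -0.5, -1.7]
finger_gap: 0.0565
```

Request:
servo_tool([
  {"offset": [0.1,0,0],"yaw": 0},
  {"offset": [0.2,0,0],"yaw": 0},
  {"offset": [0.3,0,0],"yaw": 0},
  {"offset": [0.4,0,0],"yaw": 0},
  {"offset": [0.5,0,0],"yaw": 0},
  {"offset": [0.6,0,0],"yaw": 0},
  {"offset": [0.6,0,0],"yaw": 0},
  {"offset": [0.6,0,0],"yaw": 0},
])

```text
clock: 37.35
tcp_pos: [0.628, 0.0556, 0.0812]
orientation: [0.631, 0.319, 0.631, -0.319]
wrist_force: [-0.5, 0.0, -1.9]
finger_gap: 0.0569
```

Sliding in freely; push the last few mm to the shoulder.

Request:
servo_tool([
  {"offset": [0.1,0,0],"yaw": 0},
  {"offset": [0.2,0,0],"yaw": 0},
  {"offset": [0.3,0,0],"yaw": 0},
  {"offset": [0.4,0,0],"yaw": 0},
  {"offset": [0.45,0,0],"yaw": 0},
  {"offset": [0.45,0,0],"yaw": 0},
  {"offset": [0.45,0,0],"yaw": 0},
  {"offset": [0.45,0,0],"yaw": 0},
])

```text
clock: 38.15
tcp_pos: [0.628, 0.0557, 0.0774]
orientation: [0.631, 0.319, 0.631, -0.319]
wrist_force: [-3.1, -1.1, 5.8]
finger_gap: 0.0567
```

Run:
```python
from h import *
print(env.get_state()['wrist_force'])
p,d,m=snap('wrist','w22.png'); snap('scene','s3.png')
```

```text
[-3.1215697  -1.10024522  5.81388478]
```

View pics/w22.png

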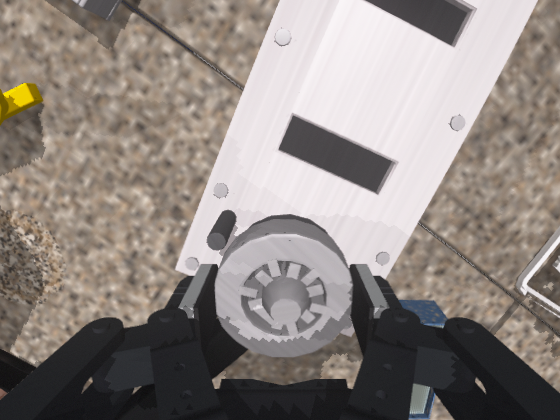

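Request:
servo_tool([
  {"offset": [0.05,0,0],"yaw": 0},
  {"offset": [0.1,0,0],"yaw": 0},
  {"offset": [0.15,0,0],"yaw": 0},
  {"offset": [0.15,0,0],"yaw": 0},
  {"offset": [0.15,0,0],"yaw": 0},
  {"offset": [0.15,0,0],"yaw": 0},
  {"offset": [0.15,0,0],"yaw": 0},
  {"offset": [0.15,0,0],"yaw": 0},
])

```text
clock: 39.05
tcp_pos: [0.628, 0.0556, 0.0773]
orientation: [0.631, 0.319, 0.63, -0.319]
wrist_force: [-5.9, -0.5, 12.9]
finger_gap: 0.0568
```

Request:
servo_tool([
  {"offset": [0,0,0],"yaw": 0},
  {"offset": [0,0,0],"yaw": 0},
  {"offset": [0,0,0],"yaw": 0},
  {"offset": [0,0,0],"yaw": 0},
  {"offset": [-1,0,0],"yaw": 0},
  {"offset": [-4,0,0],"yaw": 0},
  {"offset": [-8,0,0],"yaw": 0},
  {"offset": [-9,0,0],"yaw": 0},
], claw=1)

```text
clock: 39.85
tcp_pos: [0.6306, 0.0555, 0.1708]
orientation: [0.633, 0.32, 0.628, -0.318]
wrist_force: [1.2, 0.3, 0.1]
finger_gap: 0.0852
```

Run:
```python
from h import *
p,d,m=snap('wrist','w23.png'); snap('scene','s3.png')
plan([.628,.0556,.16],81.4)
```

```text
offset [ 0.84 -0.15 -0.12] yaw -45.1 | j6 0.9 jaw 36.3 tcp [0.6299 0.0556 0.1684] toolx [ 0.006 -0.    -1.   ]
```

View pics/w23.png

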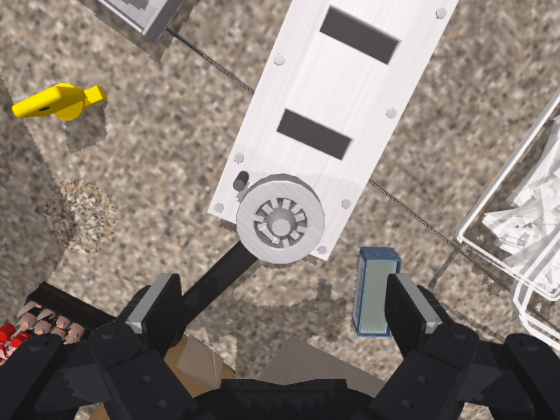

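Run:
```python
from lev import *
p,d,m=load('wrist'); C=cloud(d,m); r=np.hypot(C[...,0]-.6284,C[...,1]-.0546)
k=(r>.019)&(r<.028)&(C[...,2]<.12); Q=C[k]; print(np.median(Q[:,2]),np.percentile(Q[:,2],[5,95]))
A=np.c_[Q[:,:2]-[.6284,.0546],np.ones(len(Q))]; print('tilt',np.linalg.lstsq(A,Q[:,2],rcond=None)[0])
print(lever(p,d,m,[.6284,.0546],.12))
c=np.array([.6284,.0546]); C0=-98.6
for a in(-98.6,-168): 
    u=np.radians(a); e=np.array([np.cos(u),np.sin(u)]); n=np.array([-np.sin(u),np.cos(u)])
    print(a,c+.065*e+n*.028, c+.065*e+n*.020)
for y0 in(-.06,-.04,-.02,0,.02,.04):
    s=(abs(C[...,1]-y0)<.01)&(C[...,0]>.63)&(C[...,2]<.13)&(C[...,2]>.02); print(y0,[ (round(x,2),C[s&(abs(C[...,0]-x)<.01)][:,2].max().round(3)) for x in np.arange(.64,.76,.02) if (s&(abs(C[...,0]-x)<.01)).any()])
```

```text
0.09338312441779756 [0.06691305 0.09444337]
tilt [ 0.06457808 -0.09917768  0.09210253]
(array([0.62858813, 0.05374124]), np.float64(0.02940005548845002), np.float64(-98.6038916423529), np.float64(-92.81708643812887), np.float64(0.09313608450340305), np.float64(0.132228320632666))
-98.6 [ 0.64636538 -0.01385615] [ 0.63845533 -0.01265987]
-168 [0.57064193 0.01369761] [0.56897864 0.02152279]
-0.06 [(np.float64(0.72), np.float64(0.079)), (np.float64(0.74), np.float64(0.075))]
-0.04 []
-0.02 []
0 []
0.02 [(np.float64(0.64), np.float64(0.095)), (np.float64(0.74), np.float64(0.033))]
0.04 [(np.float64(0.64), np.float64(0.104)), (np.float64(0.66), np.float64(0.095)), (np.float64(0.68), np.float64(0.064)), (np.float64(0.72), np.float64(0.033)), (np.float64(0.74), np.float64(0.033))]
```

Run:
```python
from h import *
plan([.650,-.0145,.15],81.4)
```

```text
offset [ 1.86 -2.53  6.83] yaw -45.1 | j6 0.9 jaw 36.3 tcp [0.6299 0.0556 0.1684] toolx [ 0.006 -0.    -1.   ]
```

Request:
servo_tool([
  {"offset": [0,0,1],"yaw": -8},
  {"offset": [0,-0.5,2],"yaw": -16},
  {"offset": [0,-1,3.5],"yaw": -24},
  {"offset": [0,-1.5,5],"yaw": -32},
  {"offset": [0,-1.9,6],"yaw": -40},
  {"offset": [0.5,-1.9,6],"yaw": -45.1},
  {"offset": [1.5,-1.9,6],"yaw": -45.1},
  {"offset": [1.5,-1.9,6],"yaw": -45.1},
], claw=0, force=30)

```text
clock: 40.75
tcp_pos: [0.6465, -0.0037, 0.1472]
orientation: [0.703, 0.054, 0.707, -0.054]
wrist_force: [-0.2, 0.3, -0.6]
finger_gap: 0.0
```

Run:
```python
from h import *
p,d,m=snap('wrist','w24.png'); snap('scene','s4.png')
plan([.650,-.0043,.078],81.4)
```

```text
offset [ 7.1  -0.03  0.29] yaw -0.1 | j6 0.02 jaw 81.3 tcp [ 0.6474 -0.0036  0.149 ] toolx [-0.002  0.    -1.   ]
```

View pics/w24.png

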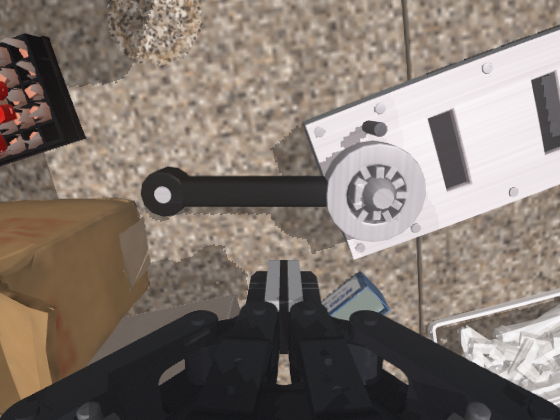

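View pics/s4.png

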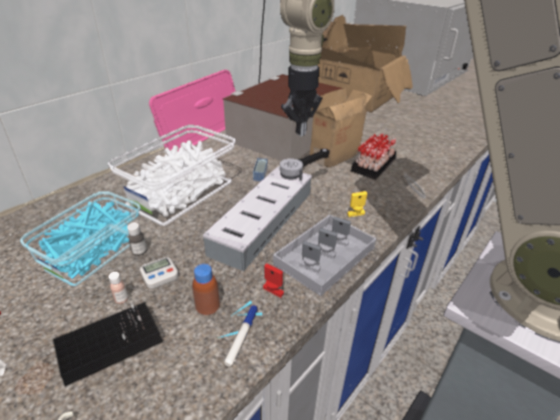

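Request:
servo_tool([
  {"offset": [1,0,0.2],"yaw": 0},
  {"offset": [2,0,0.2],"yaw": 0},
  {"offset": [3,0,0.2],"yaw": 0},
  {"offset": [4,0,0.2],"yaw": 0},
  {"offset": [5,0,0.2],"yaw": 0},
  {"offset": [6,0,0.2],"yaw": 0},
  {"offset": [7,0,0.2],"yaw": 0},
  {"offset": [7,0,0.2],"yaw": 0},
])

```text
clock: 41.65
tcp_pos: [0.649, -0.0042, 0.0782]
orientation: [0.704, 0.053, 0.706, -0.053]
wrist_force: [-1.1, -0.0, -0.5]
finger_gap: 0.0001
```

Run:
```python
from h import *
t,Rm,s=pose(); print(t,jaw(Rm),s['wrist_force'])
c=np.array([.6284,.0546])
# rows: pusher centre at r=.055, offset n*g behind arm; contact gap ~ .008+.011
j=jaw(Rm)
for a,g in [(-98.6,.022),(-106,.020),(-114,.019),(-122,.019),(-130,.019),(-138,.019),(-146,.019),(-154,.019),(-160,.019),(-165,.019),(-168,.019),(-171,.019)]:
    u=np.radians(a); e=np.array([np.cos(u),np.sin(u)]); n=np.array([-np.sin(u),np.cos(u)])
    P=c+.055*e+n*g; o=Rm.T@np.array([P[0]-t[0],P[1]-t[1],0])*100; print(a,P.round(4),'off',o.round(2),'yaw',round(-(a-(-98.6)),1))
```

```text
[ 0.64898216 -0.00417035  0.07820425] 81.39676931148931 [-1.13356234 -0.02959832 -0.49556579]
-98.6 [ 0.6419 -0.0031] off [ 0.    0.   -0.71] yaw -0.0
-106 [ 0.6325 -0.0038] off [ 0.01 -0.21 -1.64] yaw 7.4
-114 [ 0.6234 -0.0034] off [ 0.01 -0.3  -2.54] yaw 15.4
-122 [ 0.6154 -0.0021] off [ 0.01 -0.3  -3.35] yaw 23.4
-130 [6.076e-01 3.000e-04] off [ 0.01 -0.18 -4.16] yaw 31.4
-138 [0.6002 0.0037] off [ 0.02  0.05 -4.94] yaw 39.4
-146 [0.5934 0.0081] off [ 0.02  0.38 -5.68] yaw 47.4
-154 [0.5873 0.0134] off [ 0.02  0.82 -6.36] yaw 55.4
-160 [0.5832 0.0179] off [ 0.02  1.2  -6.83] yaw 61.4
-165 [0.5802 0.022 ] off [ 0.02  1.56 -7.19] yaw 66.4
-168 [0.5786 0.0246] off [ 0.02  1.79 -7.39] yaw 69.4
-171 [0.577  0.0272] off [ 0.02  2.03 -7.58] yaw 72.4
```

Request:
servo_tool([
  {"offset": [0,0,-0.5],"yaw": 0},
  {"offset": [0,0,-0.9],"yaw": 1},
  {"offset": [0,-0.1,-1.3],"yaw": 4},
  {"offset": [0,-0.2,-1.7],"yaw": 8},
  {"offset": [0,-0.25,-2.1],"yaw": 12},
  {"offset": [0,-0.3,-2.5],"yaw": 15.4},
  {"offset": [0,-0.3,-2.95],"yaw": 19.4},
  {"offset": [0,-0.3,-3.35],"yaw": 23.4},
])

```text
clock: 42.45
tcp_pos: [0.6177, -0.0025, 0.0814]
orientation: [0.681, 0.196, 0.678, -0.196]
wrist_force: [2.7, -0.7, -1.4]
finger_gap: 0.0
```

Run:
```python
from h import *
p,d,m=snap('wrist','w25.png')
t,Rm,s=pose(); print(t,jaw(Rm),s['wrist_force'])
c=np.array([.6284,.0546])
P0=np.array([.6154,-.0021]); j=np.radians(81.4-23.4); Y=np.array([np.cos(j),np.sin(j)]); Z=np.array([np.sin(j),-np.cos(j)])
for a,g in [(-122,.019),(-126,.019),(-130,.019),(-134,.019),(-138,.019),(-142,.019),(-146,.019),(-150,.019),(-154,.019),(-158,.019),(-161,.019),(-164,.019),(-167,.019),(-170,.019)]:
    u=np.radians(a); e=np.array([np.cos(u),np.sin(u)]); n=np.array([-np.sin(u),np.cos(u)])
    P=c+.055*e+n*g-P0; print(a,'off',(P@Y*100).round(2),(P@Z*100).round(2),'yaw',round(-(a+122),1))
```

```text
[ 0.61691014 -0.00226568  0.08132942] 57.6548925977805 [ 1.55264557  0.95851362 -0.90590435]
-122 off -0.0 -0.0 yaw 0
-126 off -0.12 -0.39 yaw 4
-130 off -0.21 -0.79 yaw 8
-134 off -0.28 -1.19 yaw 12
-138 off -0.31 -1.59 yaw 16
-142 off -0.32 -2.0 yaw 20
-146 off -0.3 -2.4 yaw 24
-150 off -0.25 -2.81 yaw 28
-154 off -0.17 -3.21 yaw 32
-158 off -0.07 -3.6 yaw 36
-161 off 0.03 -3.89 yaw 39
-164 off 0.14 -4.17 yaw 42
-167 off 0.26 -4.45 yaw 45
-170 off 0.41 -4.72 yaw 48
```

View pics/w25.png

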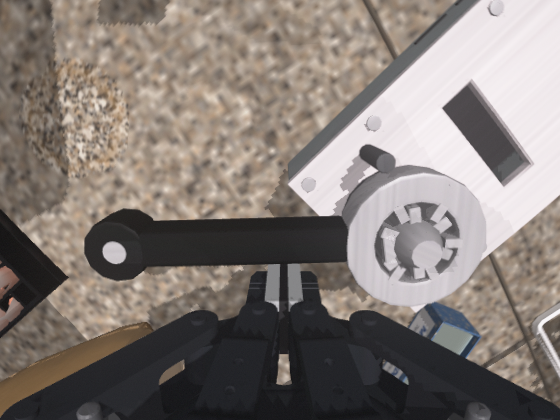

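Request:
servo_tool([
  {"offset": [0.1,-0.12,-0.4],"yaw": 4},
  {"offset": [0.2,-0.2,-0.8],"yaw": 8},
  {"offset": [0.3,-0.28,-1.2],"yaw": 12},
  {"offset": [0.3,-0.3,-1.6],"yaw": 16},
  {"offset": [0.3,-0.3,-2.0],"yaw": 20},
  {"offset": [0.3,-0.3,-2.4],"yaw": 24},
  {"offset": [0.3,-0.25,-2.8],"yaw": 28},
  {"offset": [0.3,-0.17,-3.2],"yaw": 32},
])

```text
clock: 43.3
tcp_pos: [0.5893, 0.0124, 0.0786]
orientation: [0.6, 0.375, 0.598, -0.376]
wrist_force: [0.8, -2.9, 1.8]
finger_gap: 0.0001
```

Run:
```python
from h import *
p,d,m=snap('wrist','w26.png')
t,Rm,s=pose(); print(t,jaw(Rm),s['wrist_force'])
c=np.array([.6284,.0546])
P0=t[:2]; j=np.radians(jaw(Rm)); Y=np.array([np.cos(j),np.sin(j)]); Z=np.array([np.sin(j),-np.cos(j)])
for a,g in [(-154,.019),(-158,.019),(-161,.019),(-164,.019),(-166,.019),(-168,.019),(-170,.019)]:
    u=np.radians(a); e=np.array([np.cos(u),np.sin(u)]); n=np.array([-np.sin(u),np.cos(u)])
    P=c+.055*e+n*g-P0; print(a,'off',(P@Y*100).round(2),(P@Z*100).round(2),'yaw',round(-(a+154),1))
```

```text
[0.58879774 0.01300951 0.07853587] 25.721379791161777 [ 0.25409818 -2.11266965  1.42641592]
-154 off -0.12 -0.1 yaw 0
-158 off -0.24 -0.49 yaw 4
-161 off -0.31 -0.79 yaw 7
-164 off -0.37 -1.08 yaw 10
-166 off -0.4 -1.29 yaw 12
-168 off -0.42 -1.49 yaw 14
-170 off -0.44 -1.69 yaw 16
```

View pics/w26.png

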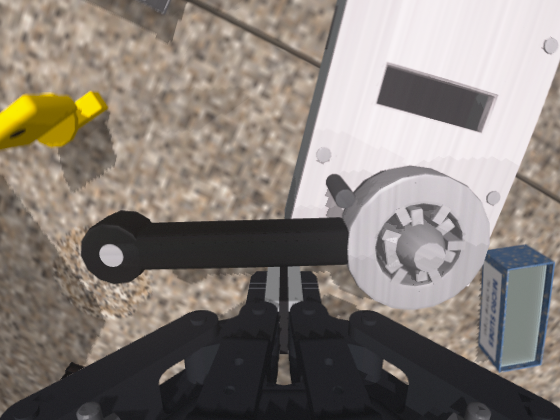

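Nearly at the pin. Ease on with force monitoring.

Request:
servo_tool([
  {"offset": [0,-0.1,-0.2],"yaw": 2},
  {"offset": [0,-0.15,-0.4],"yaw": 4},
  {"offset": [0,-0.2,-0.6],"yaw": 6},
  {"offset": [0,-0.25,-0.75],"yaw": 8},
  {"offset": [0,-0.3,-0.9],"yaw": 9},
  {"offset": [0,-0.3,-1.0],"yaw": 10},
  {"offset": [0,-0.3,-1.1],"yaw": 11},
  {"offset": [0,-0.3,-1.1],"yaw": 11},
])

```text
clock: 44.15
tcp_pos: [0.581, 0.0219, 0.0774]
orientation: [0.561, 0.43, 0.561, -0.43]
wrist_force: [0.9, -0.7, 1.3]
finger_gap: -0.0001
```

Request:
servo_tool([
  {"offset": [0,0,-0.05],"yaw": 0},
  {"offset": [0,0,-0.1],"yaw": 0},
  {"offset": [0,0,-0.15],"yaw": 0},
  {"offset": [0,0,-0.2],"yaw": 0},
  {"offset": [0,0,-0.2],"yaw": 0},
  {"offset": [0,0,-0.2],"yaw": 0},
  {"offset": [0,0,-0.2],"yaw": 0},
  {"offset": [0,0,-0.2],"yaw": 0},
])

```text
clock: 44.95
tcp_pos: [0.5803, 0.0238, 0.0771]
orientation: [0.561, 0.43, 0.561, -0.431]
wrist_force: [-0.6, -2.0, 1.7]
finger_gap: 0.0003
```

Run:
```python
from lev import *
p,d,m=snap('wrist','w27.png')
t,Rm,s=pose(); print(t,jaw(Rm),s['wrist_force'])
print(lever(p,d,m,[.6284,.0546],.11))
```

```text
[0.58039579 0.02380157 0.07717716] 15.005449958614076 [-1.17817764 -2.5094422   1.69017059]
(array([0.62810742, 0.05483377]), np.float64(0.02937115813241949), np.float64(-167.1931649999283), np.float64(-168.50669936275338), np.float64(0.09320889431532309), np.float64(0.138462333737103))
```

View pics/w27.png

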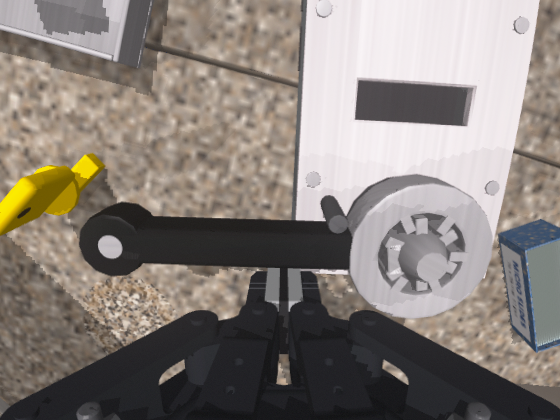

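Request:
servo_tool([
  {"offset": [0,0,-0.05],"yaw": 0},
  {"offset": [0,0,-0.1],"yaw": 0},
  {"offset": [0,0,-0.15],"yaw": 0},
  {"offset": [0,0,-0.2],"yaw": 0},
  {"offset": [0,0,-0.25],"yaw": 0},
  {"offset": [0,0,-0.3],"yaw": 0},
  {"offset": [0,0,-0.3],"yaw": 0},
  {"offset": [0,0,-0.3],"yaw": 0},
])

```text
clock: 45.8
tcp_pos: [0.5801, 0.0246, 0.0773]
orientation: [0.562, 0.43, 0.56, -0.432]
wrist_force: [-0.6, -9.5, 0.0]
finger_gap: -0.0003
```

Request:
servo_tool([
  {"offset": [0,0,0.5],"yaw": 0},
  {"offset": [0,0,1.5],"yaw": 0},
  {"offset": [0,0,2.5],"yaw": 0},
  {"offset": [-2,0,2.5],"yaw": 0},
  {"offset": [-5,0,2.5],"yaw": 0},
  {"offset": [-8,0,2.5],"yaw": 0},
  {"offset": [-10,0,2.5],"yaw": 0},
  {"offset": [-10,0,2.5],"yaw": 0},
])

```text
clock: 46.6
tcp_pos: [0.5886, 0.002, 0.1807]
orientation: [0.563, 0.432, 0.559, -0.429]
wrist_force: [-0.5, 1.2, -0.1]
finger_gap: 0.0001
```

Request:
servo_tool([
  {"offset": [0,0,0],"yaw": 0},
  {"offset": [0,0,0],"yaw": 0},
  {"offset": [0,0,0],"yaw": 0},
  {"offset": [0,0,0],"yaw": 0},
  {"offset": [0,0,0],"yaw": 0},
  {"offset": [0,0,0],"yaw": 0},
  {"offset": [0,0,0],"yaw": 0},
  {"offset": [0,0,0],"yaw": 0},
])

```text
clock: 47.4
tcp_pos: [0.5863, 0.0026, 0.1773]
orientation: [0.561, 0.43, 0.561, -0.43]
wrist_force: [0.6, 0.1, 0.6]
finger_gap: -0.0
```

Run:
```python
from lev import *
p,d,m=snap('wrist','w28.png')
t,Rm,s=pose(); print(t,s['wrist_force'])
r=lever(p,d,m,[.6284,.0546],.11); print(r)
a=np.radians(12.6);X=np.array([np.cos(a),np.sin(a)]);Y=np.array([-np.sin(a),np.cos(a)])
u=np.radians(r[2]); q=r[0]+.06*np.array([np.cos(u),np.sin(u)])-[.5971,.1963]; print('arm in drive',q@X,q@Y)
snap('scene','s5.png')
```

```text
[0.58628916 0.00258512 0.17732019] [-0.24117819  0.6006936   0.1393253 ]
(array([0.62805875, 0.05479151]), np.float64(0.029238793702860744), np.float64(-167.24492496727532), np.float64(-166.79691594748843), np.float64(0.09331583482633335), np.float64(0.13805021285391833))
arm in drive -0.06065573880611381 -0.14501634323722665
```

View pics/w28.png

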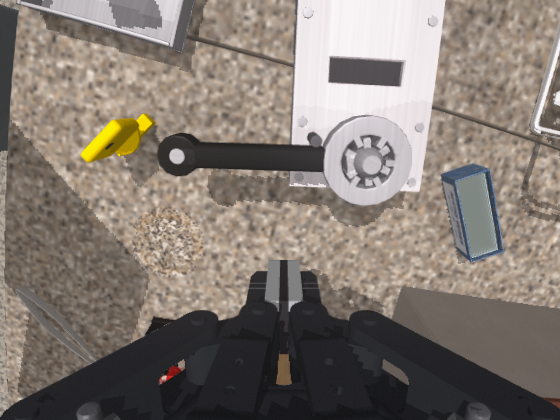

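View pics/s5.png

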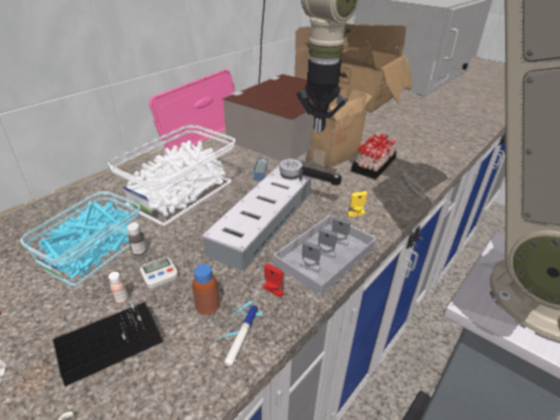

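```bash
python3 -c "
from workcell import env
print(env.hand_in())"
```

```text
the job is handed in; nothing more can be done
None
```

The drive unit is ready and the job is handed in, at about 47 s of the 208 s allowed. No verdict was reported.

- **Keys:** Three transport keys were present; the fourth slot was already empty. I turned each one to line up with its slot, lifted it out and stood it in the tray. All three are still standing there in the last pictures.
- **Lever:** I fitted it on the splined shaft and pressed it to the shoulder with about 13 N. I then pushed it clockwise until the pin pushed back with about 9.5 N.
- **Last checks:**
  - The hub is about 0.3 mm off the shaft axis.
  - The hub's top reads 93.3 mm against 92 mm nominal. This camera read every known height about 1.4 mm high, so I take the lever as fully home.
  - The arm lies within about 0.2° of the drive unit's -x. Its grip point is at x = -61 mm, y = -145 mm.
  - The robot is clear of everything, the brown bottle is standing, and the red and yellow look-alikes were not touched.
- **Disagreements:**
  - The overhead and wrist cameras differed by about 1.5 to 2 mm. I worked from the wrist camera.
  - The wrist camera's close view of the hub in the grip was about 2 mm off its more distant view. I trusted the distant one, and the lever went on without resistance.
  - One plane-fit tilt check of the hub gave a meaningless result because of stray points. Its flatness is judged only from the height reading and the pictures.

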